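# Book in the retained sample jars at the label reader

### The job

Book in the sample jars: stand every jar upright in the middle of a bay of its own in front of the label reader, turned so that its red stripe faces the reader's window squarely, and drop one desiccant cartridge into the well in each jar's lid. When all the jars stand ready like this, press the green button fully down to start the reading and let it go, leaving the jars as they are and the stamp and the vial undisturbed.

Things in the scene. Friction and masses are not known exactly. Their poses are not given: they have to be found in the camera images.
- reader: Fixed label reader (mm). Origin on the table, middle of its row of four bays; x points from the bays to the windows, y along the row, z up. Grey block 62 high, 384 long (y -192 to 192), behind the bays, its front face at x = +105 with one black window straight in front of each bay. A console 36 high (x 45 to 150, y 180 to 275) at its +y end carries the button.
- read_button (a joint): Green read button, 30 mm diameter, on the console; joint value 0 = up, 0.006 m = fully down; springs back; fully down takes 5 N.
- read_button_top (a point): Centre of the top of the green button's cap; press it straight down.
- bay_0 (a point): Centre of bay 0 (reader y = 150 mm), a flat printed white disc with a blue edge, 68 mm diameter, level with the table; axes as the reader's.
- bay_1 (a point): Centre of bay 1 (reader y = 50 mm), a flat printed white disc with a blue edge, 68 mm diameter, level with the table; axes as the reader's.
- bay_2 (a point): Centre of bay 2 (reader y = -50 mm), a flat printed white disc with a blue edge, 68 mm diameter, level with the table; axes as the reader's.
- bay_3 (a point): Centre of bay 3 (reader y = -150 mm), a flat printed white disc with a blue edge, 68 mm diameter, level with the table; axes as the reader's.
- jar_0_mid (a point): Loose sample jar 0 (three or all of the four are present), 120 g, sizes in mm: its centre, 32 above its foot. Amber body 50 diameter up to 42 (grip there), white lid 45 diameter, height 64. z up its axis, x towards its red stripe. In the lid, on the axis, an open round well 26 diameter, 16 deep, its mouth 32 above this point; a seated cartridge's centre is level with the mouth.
- jar_0_stripe (a point): The red stripe of jar 0: point 25 mm from the axis along the jar's +x, 24 mm above its foot. The stripe, 8.5 mm wide, runs up the middle of the white label, up the lid's side and across the lid's flat rim, so it shows from above.
- jar_1_mid (a point): Loose sample jar 1 (three or all of the four are present), 120 g, sizes in mm: its centre, 32 above its foot. Amber body 50 diameter up to 42 (grip there), white lid 45 diameter, height 64. z up its axis, x towards its red stripe. In the lid, on the axis, an open round well 26 diameter, 16 deep, its mouth 32 above this point; a seated cartridge's centre is level with the mouth.
- jar_1_stripe (a point): The red stripe of jar 1: point 25 mm from the axis along the jar's +x, 24 mm above its foot. The stripe, 8.5 mm wide, runs up the middle of the white label, up the lid's side and across the lid's flat rim, so it shows from above.
- jar_2_mid (a point): Loose sample jar 2 (three or all of the four are present), 120 g, sizes in mm: its centre, 32 above its foot. Amber body 50 diameter up to 42 (grip there), white lid 45 diameter, height 64. z up its axis, x towards its red stripe. In the lid, on the axis, an open round well 26 diameter, 16 deep, its mouth 32 above this point; a seated cartridge's centre is level with the mouth.
- jar_2_stripe (a point): The red stripe of jar 2: point 25 mm from the axis along the jar's +x, 24 mm above its foot. The stripe, 8.5 mm wide, runs up the middle of the white label, up the lid's side and across the lid's flat rim, so it shows from above.
- jar_3_mid (a point): Loose sample jar 3 (three or all of the four are present), 120 g, sizes in mm: its centre, 32 above its foot. Amber body 50 diameter up to 42 (grip there), white lid 45 diameter, height 64. z up its axis, x towards its red stripe. In the lid, on the axis, an open round well 26 diameter, 16 deep, its mouth 32 above this point; a seated cartridge's centre is level with the mouth.
- jar_3_stripe (a point): The red stripe of jar 3: point 25 mm from the axis along the jar's +x, 24 mm above its foot. The stripe, 8.5 mm wide, runs up the middle of the white label, up the lid's side and across the lid's flat rim, so it shows from above.
- cartridge_0_mid (a point): Loose desiccant cartridge 0, a blue and white plastic cylinder 18 mm diameter x 32 mm long, 15 g, standing: its centre, 16 mm above its underside, z along its axis. All four are alike and present; a spare may be left over.
- cartridge_1_mid (a point): Loose desiccant cartridge 1, a blue and white plastic cylinder 18 mm diameter x 32 mm long, 15 g, standing: its centre, 16 mm above its underside, z along its axis. All four are alike and present; a spare may be left over.
- cartridge_2_mid (a point): Loose desiccant cartridge 2, a blue and white plastic cylinder 18 mm diameter x 32 mm long, 15 g, standing: its centre, 16 mm above its underside, z along its axis. All four are alike and present; a spare may be left over.
- cartridge_3_mid (a point): Loose desiccant cartridge 3, a blue and white plastic cylinder 18 mm diameter x 32 mm long, 15 g, standing: its centre, 16 mm above its underside, z along its axis. All four are alike and present; a spare may be left over.
- stamp: Bystander: wooden hand stamp, 37 x 48 x 74 mm, loose; origin at the centre of its underside.
- spirit_vial: Bystander: small brown capped vial, 31 diameter x 62 mm, loose; origin at the centre of its underside.

How it is judged:
By the outcome, as a careful person would: the job done as asked, in the order asked, and still so for the second after the job is handed in, with the robot touching nothing.
Of jar_0, jar_1, jar_2, jar_3 only 3 to 4 are there at a start; the rules pass over those that are not, and their reading is None.
At some moment in a run one of jar_0, jar_1, jar_2, jar_3 may be knocked a few centimetres aside while the robot is not near it.
It also fails if it takes over 210 s, if anything falls off the work surface, if the arm or the gripper's body presses on something with over 40 N, if the wrist force passes 120 N, or if a joint passes its speed limit or range.

### The arm

A 7-joint arm with a two-finger parallel gripper is mounted at the origin on a cart in front of the work surface, level with it; the furniture and walls round the work are solid. World frame = base frame: x ahead of the robot, y to its left, z up, the work surface at z = 0. Lengths are in m, angles in rad, forces in N, time in s.
With the tool pointing down it reaches from about 0.4 to 0.85 m from the base axis. Payload 6.9 kg.
Tool frame: the origin (TCP) lies midway between the tips of the shut fingers; the grasp point (between the pads) lies ctrl.pinch_z behind it (ctrl.pinch_z is the distance from the TCP to the grasp point, in m); z points along the fingers, y is the direction in which the jaws open and shut (so a half turn about z gives the same grasp; the last joint's range is limited). The gripper opens to 85 mm and grips with 20 to 120 N. Pads are 22 mm wide; open, the fingers measure 114 mm over their backs; the gripper's body (76 mm by 85 mm) begins 54 mm behind the grasp point. The pads swing forward as they close: fully open they stand 13 mm farther back than shut.
Start: joints at [1.304, 0.507, -0.238, 1.5, 0.126, 1.149, -0.155], TCP at [0.227, -0.582, 0.231] pointing down, gripper open.
Joint ranges: [-3.08, 3.08], [-0.24, 2.05], [-1.43, 1.35], [0, 2.5], [-1.52, 4.66], [0.17, 1.96], [-2.89, 2.89]. Speed limits (rad/s): [2.39, 2.39, 3.14, 3.14, 3.14, 3.14, 3.14].

### API

Orientations are given as a unit quaternion [x, y, z, w].
In Python, from rig import ctrl gives the robot as it stands.
- The arm moves only by the shell command python3 -m handwheel 'ROWS'. ROWS is JSON, a list of rows, each a list of 3 entries, a list of its own where there are three numbers: the shift along the tool's x, y, z in mm, then the turn about the tool's z in rad, then the gripper's target within -1 to 1 (fully open at 1, half-way at 0, shut at -1). A call has 1 to 8 rows; each row is the pose to reach, as a shift and turn from the pose commanded when the call began, along the tool's axes at that moment; what a row does not reach only later rows make up. A row lasts 1/12 s, in which the tool goes at most 41.7 mm and 7.16 degrees, less where a joint would pass 70% of its speed; a pose out of reach is approached as far as the arm can. A call with a gripper value outside its range is refused whole. The fingers move at their own pace and stop on an object; the grip force is fixed at half the most. Time passes only in rows, so rows that repeat a pose let the fingers close. It gives the time, the measured TCP pose, the force and the opening at its end, in the units of the state.
- ctrl.sense(): the state, without advancing time (a new reading comes with each control period).
- ctrl.grab_frame(name): name is "scene" or "top" or "wrist"; returns (picture, depth): 420x560x3 uint8, blue, green, red; 420x560 float32, m along the optical axis (not along the pixel's ray), 0 where there is no reading.
- ctrl.get_calibration(name): a dict with "mtx" (3x3 intrinsics, pixels), "k1" (the pictures are not rectified: a ray, as slopes to the right and down, at radius r is drawn at 1 + k1 r^2 times it, then the intrinsics apply), "extrinsics" (4x4, takes a point from world to camera coordinates); the wrist camera has in their place "hand_eye" (4x4, takes a point from camera to tool coordinates, whose origin is the TCP and whose axes are the flange's). Camera axes: x right, y down, z forward; pixel columns grow to the right and rows downward; lengths in m; the calibration is good to about 2 mm. A picture is of the moment at which its call begins: read the wrist's pose just before it. get_calibration takes no time and is no camera call.
- ctrl.hand_in(): hands the job in, once; it reports no verdict.
The state is a dict: "time": time; "q": joint angles; "dq": joint speeds; "tau": joint torques, N m; "position": TCP position; "tool_rot": TCP orientation; "wrist_force": force on the tool from outside, world axes, zero at the start; "torque": the same for the moment, N m; "opening": finger opening in m.
Only numpy, scipy, OpenCV 4.12 (cv2) and the standard library are available. Lean on these libraries where they do the work, as an engineer would, in place of code of your own. Each camera call takes 0.05 s, during which the arm holds its last target. There are 200 camera calls.

## Working session

There is one attempt and no reset: what is moved stays moved. The work goes in short steps, Python scripts to look and compute and a shell command to move; the robot and the scene stay as the last step left them, time stands still between calls to the robot, and variables do not carry over. Pictures are saved under pics/ and viewed, about 12 in all and at most 16, crops included, and the job is handed in when it is done.

```bash
ls; mkdir -p pics; cat > h.py <<'E'
import numpy as np, cv2
from rig import ctrl
from scipy.spatial.transform import Rotation as R
def state():
    s=ctrl.sense(); T=np.eye(4); q=s["tool_rot"]
    T[:3,:3]=R.from_quat(q).as_matrix(); T[:3,3]=s["position"]; return s,T
def grab(name,fn=None):
    s,T=state(); im,d=ctrl.grab_frame(name); c=ctrl.get_calibration(name)
    W=T@np.array(c["hand_eye"]) if name=="wrist" else np.linalg.inv(np.array(c["extrinsics"]))
    if fn: cv2.imwrite("pics/"+fn,im)
    return im,d,c,W
def cloud(d,c,W):
    h,w=d.shape; u,v=np.meshgrid(np.arange(w,dtype=float),np.arange(h,dtype=float))
    K=np.array(c["mtx"]); p=cv2.undistortPoints(np.stack([u.ravel(),v.ravel()],1)[:,None],K,np.array([c["k1"],0,0,0.]))[:,0]
    P=np.c_[p*d.reshape(-1,1),d.ravel()]; P=P@W[:3,:3].T+W[:3,3]; P[d.ravel()==0]=np.nan
    return P.reshape(h,w,3)
def ray(px,c,W,z):
    p=cv2.undistortPoints(np.array(px,float).reshape(-1,1,2),np.array(c["mtx"]),np.array([c["k1"],0,0,0.]))[:,0]
    r=np.c_[p,np.ones(len(p))]@W[:3,:3].T; t=(z-W[2,3])/r[:,2:]; return W[:3,3]+t*r
E
python3 - <<'E'
from h import *
s,T=state(); print(s, ctrl.pinch_z); print(T.round(3))
for n in("top","scene"):
    im,d,c,W=grab(n,n+"0.png"); print(n,W.round(3),c["mtx"],c["k1"]); np.savez(n+"0.npz",im=im,d=d,W=W)
E
```

```text
pics
{'time': 0.0, 'q': array([ 1.30448732,  0.50838845, -0.23756228,  1.5011252 ,  0.12565275,
        1.1488973 , -0.1547696 ]), 'dq': array([ 0.00027109, -0.00067832,  0.00038039,  0.00088874, -0.0009836 ,
       -0.00324732,  0.00043188]), 'tau': array([ 3.93227574e-04, -6.20585489e+01, -2.18596101e+00, -2.49650198e+01,
        1.28407081e-02,  1.18627408e-02,  4.88809121e-05]), 'position': array([ 0.22684219, -0.58184264,  0.23040216]), 'tool_rot': array([ 9.82763490e-01,  1.84865040e-01, -1.52934358e-04, -9.03832256e-04]), 'wrist_force': array([ 0.71641965, -0.57413457,  0.29823343]), 'torque': array([ 0.02295261, -0.03909131,  0.00786853]), 'opening': 0.08560711482220133} 0.0187
[[ 0.932  0.363 -0.001  0.227]
 [ 0.363 -0.932  0.002 -0.582]
 [ 0.    -0.002 -1.     0.23 ]
 [ 0.     0.     0.     1.   ]]
top [[ 0.015 -0.985  0.17   0.34 ]
 [-1.    -0.017 -0.009  0.027]
 [ 0.011 -0.17  -0.985  1.244]
 [ 0.     0.     0.     1.   ]] [[386.62119181   0.         283.7110512 ]
 [  0.         386.62119181 209.81181529]
 [  0.           0.           1.        ]] -0.010130979126086835
scene [[-0.659 -0.324  0.679 -0.453]
 [-0.751  0.252 -0.61   0.908]
 [ 0.026 -0.912 -0.41   0.658]
 [ 0.     0.     0.     1.   ]] [[546.66435377   0.         280.16902496]
 [  0.         546.66435377 216.40395462]
 [  0.           0.           1.        ]] -0.08471722914820601
```

View pics/top0.png

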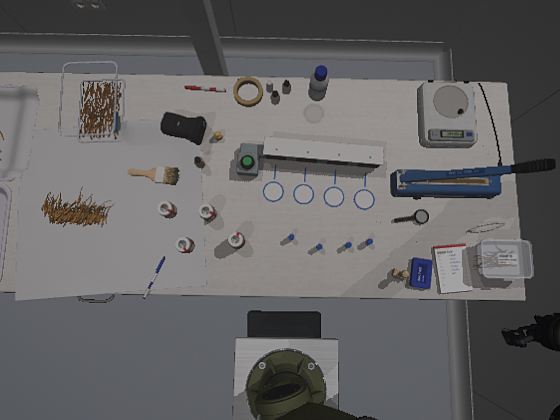

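View pics/scene0.png

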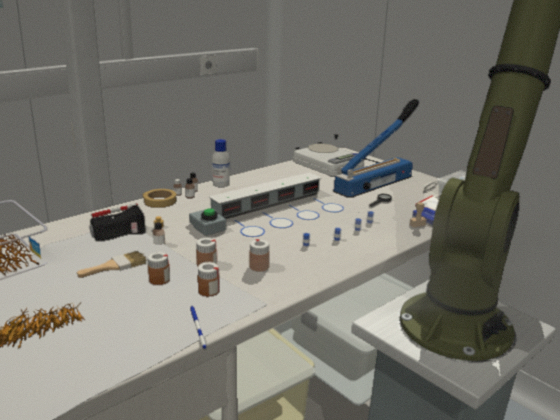

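The top view shows four jars at about (167,209), (207,211), (185,244) and (236,240), and cartridges at (291,237), (319,247), (347,245) and (368,241). The bays are at (273,191), (304,194), (334,197) and (364,199), and the button is at (247,161). I'll zoom in and measure.

```bash
python3 - <<'E'
from h import *
z=np.load("top0.npz"); im,d,W=z["im"],z["d"],z["W"]; c=ctrl.get_calibration("top")
cv2.imwrite("pics/crop1.png",cv2.resize(im[125:285,140:390],None,fx=3.2,fy=3.2,interpolation=cv2.INTER_CUBIC))
P=cloud(d,c,W); 
# blue ring edges -> bays
hsv=cv2.cvtColor(im,cv2.COLOR_BGR2HSV)
m=((hsv[...,0]>95)&(hsv[...,0]<130)&(hsv[...,1]>90)).astype(np.uint8); m[:176]=0;m[212:]=0;m[:,:255]=0;m[:,380:]=0
n,l,st,ce=cv2.connectedComponentsWithStats(m)
for i in range(1,n):
    if st[i,4]<15: continue
    x,y,w,h,a=st[i]; ys,xs=np.where(l==i); w_=ray(np.c_[xs,ys],c,W,0)
    (e,r)=cv2.minEnclosingCircle(w_[:,:2].astype(np.float32)); 
    k=w_[:,0]<e[0]+.03
    print("bay",ce[i],a,np.array(e).round(4),round(r,4))
# objects by height
g=(P[...,2]>0.02)&(P[...,2]<0.12); g[:175]=0; g[280:]=0; g[:,:140]=0; g[:,385:]=0
n,l,st,ce=cv2.connectedComponentsWithStats(g.astype(np.uint8))
for i in range(1,n):
    if st[i,4]<8: continue
    q=P[l==i]; t=q[:,2]>q[:,2].max()-.008; print("obj",ce[i].round(1),st[i,4],"top",q[t].mean(0).round(4),"zmax",q[:,2].max().round(3))
E
```

```text
bay [266.42307692 193.        ] 26 [0.6133 0.0587] 0.032
bay [280.54166667 192.58333333] 24 [0.6153 0.0389] 0.0289
bay [295.17647059 190.64705882] 17 [ 0.6181 -0.027 ] 0.0227
bay [307.12121212 197.84848485] 33 [ 0.6087 -0.0481] 0.0327
bay [330.21621622 199.7027027 ] 37 [ 0.6018 -0.1466] 0.0332
bay [357.76666667 200.4       ] 30 [ 0.5933 -0.2427] 0.0327
bay [371.10714286 199.46428571] 28 [ 0.5953 -0.2577] 0.0303
obj [166.1 208.7] 254 top [0.5438 0.3869 0.0666] zmax 0.071
obj [206.6 211.3] 235 top [0.5377 0.259  0.066 ] zmax 0.072
obj [235.8 239.5] 213 top [0.4512 0.1635 0.0654] zmax 0.07
obj [290.7 236.2] 27 top [ 0.4655 -0.0073  0.0338] zmax 0.038
obj [183.8 244.4] 246 top [0.4338 0.324  0.0658] zmax 0.071
obj [369.3 240.7] 30 top [ 0.455  -0.2555  0.0335] zmax 0.037
obj [318.7 245.8] 27 top [ 0.4365 -0.0962  0.034 ] zmax 0.037
obj [348.1 244.1] 31 top [ 0.4434 -0.1881  0.0347] zmax 0.039
```

View pics/crop1.png

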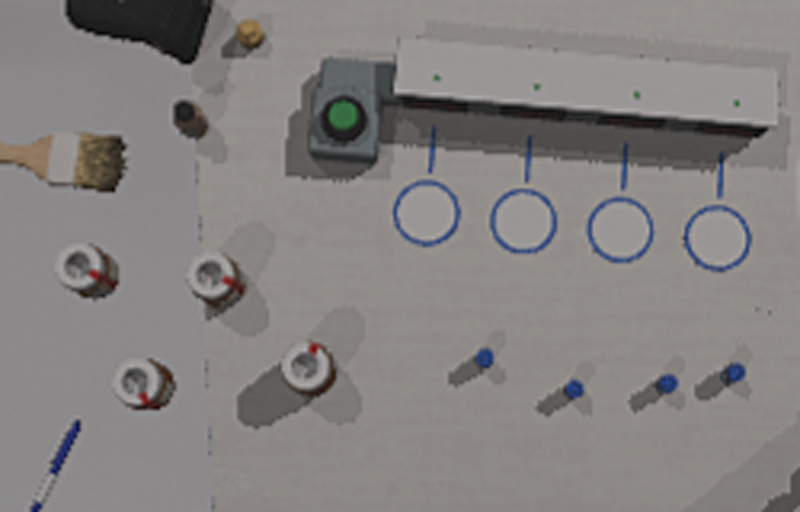

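Four jars, each with a visible stripe. All lid heights are near 66 mm and cartridges near 34 mm, so the depth readings are sensible. Next I'll fit the reader pose from the rings and move over the jars.

```bash
cat >> h.py <<'E'
def go(x,y,z,yaw=None,jaw=None):
    """shift (mm) in tool axes and turn, from now to TCP target with tool-x yaw (deg); 'jaw': nearest of yaw mod 180"""
    s,T=state(); d=T[:3,:3].T@(np.array([x,y,z])-T[:3,3])*1e3
    cur=np.degrees(np.arctan2(T[1,0],T[0,0])); t=0
    if yaw is not None: t=(yaw-cur+180)%360-180
    print("now",T[:3,3].round(4),"yaw",round(cur,1),"q7",round(s["q"][6],2),"-> shift",d.round(1),"turn",round(-np.radians(t),3),"(alt half turn",round(-np.radians(t)+(np.pi if t>0 else -np.pi),3),") z-only dz:",d[2].round(1),"grip",round(s["opening"],4))
def jars(fn=None,zlo=.058,zhi=.078):
    im,d,c,W=grab("wrist",fn); P=cloud(d,c,W)
    g=(P[...,2]>zlo)&(P[...,2]<zhi); n,l,st,ce=cv2.connectedComponentsWithStats(g.astype(np.uint8))
    hsv=cv2.cvtColor(im,cv2.COLOR_BGR2HSV); red=((hsv[...,0]<8)|(hsv[...,0]>172))&(hsv[...,1]>130)&(hsv[...,2]>60)
    for i in range(1,n):
        if st[i,4]<300: continue
        q=P[l==i]; e,r=cv2.minEnclosingCircle(q[:,:2].astype(np.float32)); m=red&(l==i); k=P[m]
        a=None
        if len(k)>10: v=np.median(k[:,:2],0)-e; a=np.degrees(np.arctan2(v[1],v[0])).round(1)
        print("jar?",ce[i].round(),st[i,4],"centre",np.array(e).round(4),"r",round(r,4),"zmed",np.median(q[:,2]).round(4),"stripe",a,len(k))
    return im,P
E
python3 -m handwheel '[[[37,-30,0],0,1],[[75,-60,0],0,1],[[112,-90,0],0,1],[[150,-120,0],0,1],[[187,-150,0],0,1],[[225,-180,0],0,1],[[262,-210,0],0,1],[[300,-239,0],0,1]]'
python3 -m handwheel '[[[17,-36,0],0,1],[[34,-72,0],0,1],[[52,-108,0],0,1],[[70,-144,0],0,1],[[88,-180,0],0,1],[[105,-216,0],0,1],[[123,-252,0],0,1],[[140,-288,0],0,1]]'
python3 -m handwheel '[[[15,-30,0],0,1],[[20,-40,0],0,1],[[20,-40,0],0,1]]'
python3 - <<'E'
from h import *
from scipy.optimize import least_squares
z=np.load("top0.npz"); im,W=z["im"],z["W"]; c=ctrl.get_calibration("top")
hsv=cv2.cvtColor(im,cv2.COLOR_BGR2HSV); m=(hsv[...,0]>95)&(hsv[...,0]<130)&(hsv[...,1]>60); m[:176]=0;m[212:]=0;m[:,:255]=0;m[:,380:]=0
ys,xs=np.where(m); p=ray(np.c_[xs,ys],c,W,0)[:,:2]
Y=np.array([150,50,-50,-150])/1e3
def cen(v): return np.c_[v[0]-np.sin(v[2])*Y, v[1]+np.cos(v[2])*Y]
def f(v): 
    dd=np.linalg.norm(p[:,None]-cen(v)[None],axis=2)-.033; return np.abs(dd).min(1)
r=least_squares(f,[.605,-.1,.07],loss="cauchy",f_scale=.002); print(r.x, np.degrees(r.x[2]),np.median(f(r.x)),len(p)); print(cen(r.x).round(4))
print(np.array(ctrl.get_calibration("wrist")["hand_eye"]).round(4).tolist())
go(0.45,.1635,.2); jars("w1.png")
E
```

```text
time: 0.77
position: [0.3944, -0.2919, 0.2312]
tool_rot: [0.983, 0.185, -0.0, -0.0]
wrist_force: [0.7, -0.1, -0.2]
opening: 0.0851
time: 1.43
position: [0.4195, 0.0272, 0.2313]
tool_rot: [0.983, 0.185, 0.0, 0.0]
wrist_force: [1.6, -0.5, 0.7]
opening: 0.0857
time: 1.68
position: [0.4239, 0.0735, 0.2314]
tool_rot: [0.982, 0.188, 0.0, -0.001]
wrist_force: [-0.7, -0.3, 0.1]
opening: 0.0858
[ 0.60597312 -0.09720318 -0.07123973] -4.08173568421498 0.0014133627626730788 399
[[ 0.6167  0.0524]
 [ 0.6095 -0.0473]
 [ 0.6024 -0.1471]
 [ 0.5953 -0.2468]]
[[0.0002, -0.9566, -0.2914, 0.075], [1.0, -0.0001, 0.0008, 0.0006], [-0.0008, -0.2914, 0.9566, -0.1428], [0.0, 0.0, 0.0, 1.0]]
now [0.4239 0.0735 0.2314] yaw 21.7 q7 -1.59 -> shift [ 57.4 -73.9  31.5] turn -0.0 (alt half turn -3.142 ) z-only dz: 31.5 grip 0.0858
jar? [129.   6.] 545 centre [0.5259 0.2525] r 0.0197 zmed 0.064 stripe -78.3 96
jar? [27. 80.] 1690 centre [0.4329 0.3223] r 0.0237 zmed 0.0639 stripe -150.4 116
jar? [202. 126.] 1462 centre [0.4503 0.162 ] r 0.0238 zmed 0.0642 stripe -22.2 116
```

View pics/w1.png

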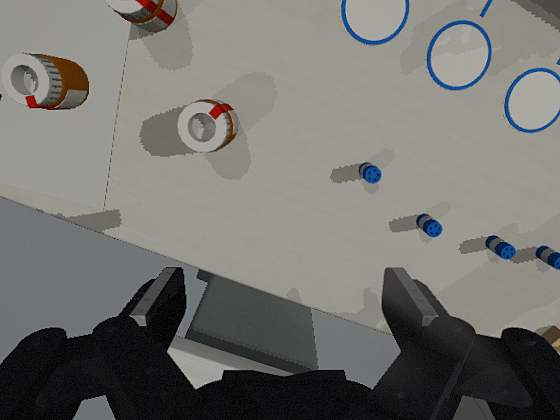

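The wrist view agrees with the top view: three jars with lids at 64 mm, near jar at pixel (202,126) with its stripe at about −22°. I'll start with this jar and put it in bay 3.

```bash
python3 -m handwheel '[[[57,-73,80],0,1],[[57,-73,80],0,1],[[57,-73,80],0,1],[[57,-73,80],0,1],[[57,-73,80],0,1],[[57,-73,80],0,1]]'
python3 - <<'E'
from h import *
im,P=jars(); go(.4505,.1625,.010)
E
```

```text
time: 2.23
position: [0.4505, 0.1568, 0.1511]
tool_rot: [0.983, 0.184, -0.001, 0.001]
wrist_force: [0.2, -0.6, 0.2]
opening: 0.0856
jar? [183.  37.] 3216 centre [0.5369 0.2571] r 0.0237 zmed 0.0641 stripe -109.4 271
jar? [ 52. 155.] 2665 centre [0.4324 0.3228] r 0.0241 zmed 0.0639 stripe -149.2 168
jar? [275. 210.] 2202 centre [0.4514 0.1628] r 0.0237 zmed 0.0641 stripe -24.8 183
now [0.4508 0.1566 0.1517] yaw 21.2 q7 -1.88 -> shift [  1.9  -5.8 141.7] turn -0.0 (alt half turn -3.142 ) z-only dz: 141.7 grip 0.085
```

```bash
python3 -m handwheel '[[[2.4,-5.7,0],0,1],[[2.4,-5.7,40],0,1],[[2.4,-5.7,80],0,1],[[2.4,-5.7,120],0,1],[[2.4,-5.7,142],0,1],[[2.4,-5.7,142],0,1],[[2.4,-5.7,142],0,-1],[[2.4,-5.7,142],0,-1]]'
python3 -m handwheel '[[[0,0,0],0,-1],[[0,0,0],0,-1],[[0,0,0],0,-1],[[0,0,0],0,-1],[[0,0,-30],0,-1],[[0,0,-70],0,-1],[[0,0,-110],0,-1],[[0,0,-110],0,-1]]'
python3 - <<'E'
from h import *
im,P=jars("w2.png"); go(.5953,-.2468,.12,21.2+21)
E
```

```text
time: 2.95
position: [0.4519, 0.1649, 0.011]
tool_rot: [0.983, 0.184, 0.001, -0.0]
wrist_force: [-0.7, -0.2, 0.4]
opening: 0.064
time: 3.62
position: [0.4541, 0.1667, 0.127]
tool_rot: [0.983, 0.185, 0.006, -0.001]
wrist_force: [1.0, 0.7, -1.2]
opening: 0.0486
jar? [186.  43.] 3963 centre [0.5371 0.257 ] r 0.0237 zmed 0.0642 stripe -110.3 320
jar? [ 42. 171.] 3183 centre [0.4328 0.3223] r 0.0237 zmed 0.0639 stripe -151.0 198
now [0.4534 0.1658 0.1244] yaw 21.3 q7 -1.94 -> shift [-17.4 436.    4.5] turn -0.366 (alt half turn 2.776 ) z-only dz: 4.5 grip 0.0488
```

View pics/w2.png

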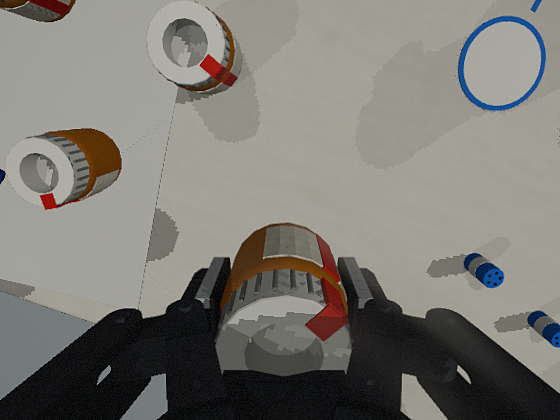

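```bash
cat >> h.py <<'E'
from scipy.optimize import least_squares
Y=np.array([150,50,-50,-150])/1e3
def cen(v): return np.c_[v[0]-np.sin(v[2])*Y, v[1]+np.cos(v[2])*Y]
V0=[.60597,-.0972,-.07124]
def rings():
    im,d,c,W=grab("wrist"); P=cloud(d,c,W); hsv=cv2.cvtColor(im,cv2.COLOR_BGR2HSV)
    m=(hsv[...,0]>95)&(hsv[...,0]<130)&(hsv[...,1]>90)&(np.abs(P[...,2])<.008); ys,xs=np.where(m); p=ray(np.c_[xs,ys],c,W,0)[:,:2]
    f=lambda v:np.abs(np.linalg.norm(p[:,None]-cen(v)[None],axis=2)-.033).min(1)
    p=p[f(V0)<.012]; 
    if len(p)<100: print("few ring px",len(p)); return
    n=np.bincount(np.linalg.norm(p[:,None]-cen(V0)[None],axis=2).argmin(1),minlength=4)
    r=least_squares(f,V0,loss="cauchy",f_scale=.001); print("rings",n,r.x.round(4),"yaw",np.degrees(r.x[2]).round(2),"med",np.median(f(r.x)).round(5)); print(cen(r.x).round(4).tolist())
E
python3 -m handwheel '[[[-2,40,0],0,-1],[[-4,80,0],-0.06,-1],[[-6,120,0],-0.12,-1],[[-8,160,0],-0.18,-1],[[-10,200,0],-0.24,-1],[[-12,240,0],-0.3,-1],[[-14,280,0],-0.366,-1],[[-14,280,0],-0.366,-1]]'
python3 - <<'E'
from h import *
rings(); go(.5953,-.2468,.12,42.2)
E
```

```text
time: 4.33
position: [0.5403, -0.1121, 0.1186]
tool_rot: [0.934, 0.357, -0.001, 0.002]
wrist_force: [0.2, -0.7, -1.5]
opening: 0.0488
rings [ 516 1510 1193  921] [ 0.6056 -0.0984 -0.0714] yaw -4.09 med 0.001
[[0.6163, 0.0512], [0.6092, -0.0485], [0.602, -0.1483], [0.5949, -0.248]]
now [ 0.5394 -0.1073  0.1187] yaw 41.8 q7 -1.1 -> shift [-51.3 141.2  -1. ] turn -0.007 (alt half turn 3.134 ) z-only dz: -1.0 grip 0.0487
```

```bash
python3 -m handwheel '[[[-14,40,0],0,-1],[[-28,80,0],0,-1],[[-42,115,0],0,-1],[[-52,141.7,0],0,-1],[[-52,141.7,0],0,-1],[[-52,141.7,0],0,-1],[[-52,141.7,0],0,-1],[[-52,141.7,0],0,-1]]'
python3 - <<'E'
from h import *
rings(); go(.5951,-.2475,.0115,42.2); jars(zlo=.16,zhi=.19)
E
```

```text
time: 5.05
position: [0.5961, -0.2386, 0.1195]
tool_rot: [0.932, 0.362, 0.0, -0.001]
wrist_force: [0.2, 0.2, -2.0]
opening: 0.0482
rings [   0  954 1331  805] [ 0.6053 -0.0979 -0.0735] yaw -4.21 med 0.00101
[[0.6163, 0.0517], [0.609, -0.048], [0.6016, -0.1477], [0.5943, -0.2475]]
now [ 0.5962 -0.2388  0.1197] yaw 42.4 q7 -0.87 -> shift [ -6.8   5.7 108.2] turn 0.004 (alt half turn -3.138 ) z-only dz: 108.2 grip 0.0486
jar? [284. 339.] 25390 centre [ 0.6035 -0.2335] r 0.0609 zmed 0.1745 stripe -33.4 1150
```

```bash
sed -i 's/^V0=.*/V0=[.6054,-.0981,-.0722]/' h.py
python3 -m handwheel '[[[-7.2,5.5,0],0,-1],[[-7.2,5.5,30],0,-1],[[-7.2,5.5,60],0,-1],[[-7.2,5.5,90],0,-1],[[-7.2,5.5,104],0,-1],[[-7.2,5.5,107.7],0,-1],[[-7.2,5.5,107.7],0,-1],[[-7.2,5.5,107.7],0,-1]]'
python3 -m handwheel '[[[0,0,0],0,-1],[[0,0,0],0,0.5],[[0,0,0],0,0.5],[[0,0,0],0,0.5],[[0,0,0],0,0.5],[[0,0,-30],0,0.5],[[0,0,-70],0,0.5],[[0,0,-110],0,0.7]]'
python3 -m handwheel '[[[-35,20,-30],0,1],[[-70,40,-60],0,1],[[-70,40,-60],0,1],[[-70,40,-60],0,1]]'
python3 - <<'E'
from h import *
jars(); rings(); go(.5372,.257,.15,-110+360-90)
E
```

```text
time: 5.82
position: [0.5946, -0.2502, 0.0117]
tool_rot: [0.933, 0.361, -0.0, 0.0]
wrist_force: [0.4, 0.3, -1.0]
opening: 0.0488
time: 6.48
position: [0.5938, -0.2496, 0.1219]
tool_rot: [0.933, 0.361, -0.001, -0.001]
wrist_force: [1.6, -0.1, -0.7]
opening: 0.0723
time: 6.82
position: [0.5689, -0.3327, 0.1847]
tool_rot: [0.934, 0.357, 0.001, 0.003]
wrist_force: [-0.3, -0.3, 1.1]
opening: 0.0853
jar? [364.  14.] 1762 centre [ 0.7186 -0.2783] r 0.0284 zmed 0.0602 stripe None 0
jar? [224. 110.] 2062 centre [ 0.5933 -0.2527] r 0.0241 zmed 0.0642 stripe -4.5 160
jar? [436. 223.] 11408 centre [ 0.6484 -0.4882] r 0.1531 zmed 0.0635 stripe None 0
rings [  0   0 709 586] [ 0.6065 -0.0978 -0.0832] yaw -4.77 med 0.00094
[[0.6189, 0.0517], [0.6106, -0.0479], [0.6023, -0.1476], [0.594, -0.2473]]
now [ 0.5695 -0.3271  0.1818] yaw 42.2 q7 -0.69 -> shift [ 368.3 -454.5   31.8] turn -2.056 (alt half turn 1.085 ) z-only dz: 31.8 grip 0.0854
```

```bash
python3 -m handwheel '[[[26,-32,0],0.04,1],[[52,-64,0],0.08,1],[[78,-96,0],0.12,1],[[104,-128,0],0.17,1],[[130,-160,0],0.22,1],[[156,-192,0],0.27,1],[[182,-224,0],0.33,1],[[208,-256,0],0.38,1]]'
python3 - <<'E'
from h import *
go(.5372,.257,.15,20)
E
ls
```

```text
time: 7.58
position: [0.55, 0.0065, 0.1807]
tool_rot: [0.984, 0.178, -0.001, -0.001]
wrist_force: [0.6, 0.4, 0.2]
opening: 0.0855
now [0.55   0.0065 0.1807] yaw 20.5 q7 -1.57 -> shift [  75.7 -239.1   31. ] turn 0.008 (alt half turn -3.133 ) z-only dz: 31.0 grip 0.0855
h.py
pics
scene0.npz
top0.npz
```

```bash
python3 -m handwheel '[[[75,-237,30],0,1],[[75,-237,30],0,1],[[75,-237,30],0,1],[[75,-237,30],0,1],[[75,-237,30],0,1],[[75,-237,30],0,1],[[75,-237,30],0,1],[[75,-237,30],0,1]]'
python3 -m handwheel '[[[0,0,0],0,1],[[0,0,0],0,1],[[0,0,0],0,1],[[0,0,0],0,1]]'
python3 - <<'E'
from h import *
jars(); go(.5372,.257,.011,20)
E
```

```text
time: 8.25
position: [0.5356, 0.2562, 0.1504]
tool_rot: [0.983, 0.182, -0.001, -0.001]
wrist_force: [-0.3, -1.6, -0.5]
opening: 0.0852
time: 8.58
position: [0.5391, 0.2495, 0.1517]
tool_rot: [0.984, 0.177, 0.0, 0.0]
wrist_force: [0.0, 0.7, 0.1]
opening: 0.0857
jar? [529.  50.] 986 centre [0.7014 0.1366] r 0.0145 zmed 0.0586 stripe None 0
jar? [100. 142.] 2719 centre [0.5439 0.3848] r 0.024 zmed 0.064 stripe -117.7 214
jar? [271. 211.] 2208 centre [0.5382 0.2577] r 0.0237 zmed 0.0641 stripe -112.4 147
jar? [132. 289.] 409 centre [0.4388 0.3336] r 0.0194 zmed 0.0639 stripe None 0
now [0.5391 0.2497 0.1517] yaw 20.4 q7 -2.01 -> shift [  0.7  -7.5 140.7] turn 0.007 (alt half turn -3.135 ) z-only dz: 140.7 grip 0.0853
```

```bash
python3 -m handwheel '[[[1.7,-7.7,0],0,1],[[1.7,-7.7,40],0,1],[[1.7,-7.7,80],0,1],[[1.7,-7.7,120],0,1],[[1.7,-7.7,141],0,1],[[1.7,-7.7,141],0,1],[[1.7,-7.7,141],0,-1],[[1.7,-7.7,141],0,-1]]'
python3 -m handwheel '[[[0,0,0],0,-1],[[0,0,0],0,-1],[[0,0,0],0,-1],[[0,0,0],0,-1],[[0,0,-30],0,-1],[[0,0,-70],0,-1],[[0,0,-110],0,-1],[[0,0,-110],0,-1]]'
python3 - <<'E'
from h import *
go(.6018,-.1478,.12,128)
E
```

```text
time: 9.3
position: [0.5385, 0.2598, 0.0122]
tool_rot: [0.984, 0.178, 0.001, -0.001]
wrist_force: [-0.1, -0.0, 0.8]
opening: 0.0643
time: 9.97
position: [0.5411, 0.2617, 0.1294]
tool_rot: [0.984, 0.178, 0.006, -0.002]
wrist_force: [1.0, 0.8, -0.7]
opening: 0.0489
now [0.5411 0.2617 0.1294] yaw 20.5 q7 -2.05 -> shift [-86.6 404.8   7.5] turn -1.876 (alt half turn 1.265 ) z-only dz: 7.5 grip 0.0489
```

```bash
python3 -m handwheel '[[[-9,40,0],-0.12,-1],[[-17,80,0],-0.24,-1],[[-26,120,0],-0.36,-1],[[-34,160,0],-0.48,-1],[[-43,200,0],-0.6,-1],[[-51,240,0],-0.72,-1],[[-60,280,0],-0.84,-1],[[-68,320,0],-0.96,-1]]'
python3 -m handwheel '[[[0,0,0],-0.12,-1],[[0,0,0],-0.24,-1],[[0,0,0],-0.36,-1],[[0,0,0],-0.48,-1],[[0,0,0],-0.6,-1],[[0,0,0],-0.72,-1],[[0,0,0],-0.84,-1],[[0,0,0],-0.91,-1]]'
python3 - <<'E'
from h import *
go(.6018,-.1478,.12,128)
E
```

```text
time: 10.63
position: [0.5862, -0.0672, 0.1218]
tool_rot: [0.789, 0.614, 0.0, 0.001]
wrist_force: [0.9, -0.0, -0.5]
opening: 0.0486
time: 11.3
position: [0.5863, -0.0653, 0.1215]
tool_rot: [0.439, 0.899, -0.0, 0.001]
wrist_force: [-0.4, 0.9, -0.6]
opening: 0.0486
now [ 0.5863 -0.0653  0.1215] yaw 128.0 q7 0.04 -> shift [-74.6 -38.5   1.6] turn -0.001 (alt half turn 3.141 ) z-only dz: 1.6 grip 0.0486
```

```bash
python3 -m handwheel '[[[-37,-19,0],0,-1],[[-74.6,-38.5,0],0,-1],[[-74.6,-38.5,0],0,-1],[[-74.6,-38.5,0],0,-1],[[-74.6,-38.5,0],0,-1],[[-74.6,-38.5,0],0,-1],[[-74.6,-38.5,0],0,-1],[[-74.6,-38.5,0],0,-1]]'
python3 - <<'E'
from h import *
go(.6018,-.1478,.012,128); jars(); rings()
E
```

```text
time: 11.97
position: [0.6011, -0.1462, 0.121]
tool_rot: [0.44, 0.898, 0.0, 0.0]
wrist_force: [-0.4, -0.3, -1.2]
opening: 0.0484
now [ 0.6011 -0.1462  0.121 ] yaw 127.8 q7 0.18 -> shift [ -1.6  -0.5 109. ] turn -0.004 (alt half turn 3.137 ) z-only dz: 109.0 grip 0.0484
jar? [502. 264.] 10719 centre [ 0.7148 -0.079 ] r 0.0678 zmed 0.0603 stripe None 0
jar? [408. 385.] 306 centre [ 0.7543 -0.1936] r 0.0136 zmed 0.0604 stripe None 0
rings [ 813 1372  845  332] [ 0.6058 -0.098  -0.0628] yaw -3.6 med 0.00101
[[0.6152, 0.0517], [0.6089, -0.0481], [0.6027, -0.1479], [0.5964, -0.2477]]
```

Lower, release, and back off with the next jar search on the way.

```bash
python3 -m handwheel '[[[-1.6,-0.5,0],0,-1],[[-1.6,-0.5,35],0,-1],[[-1.6,-0.5,70],0,-1],[[-1.6,-0.5,95],0,-1],[[-1.6,-0.5,106],0,-1],[[-1.6,-0.5,109],0,-1],[[-1.6,-0.5,109],0,-1],[[-1.6,-0.5,109],0,-1]]'
python3 -m handwheel '[[[0,0,0],0,-1],[[0,0,0],0,0.5],[[0,0,0],0,0.5],[[0,0,0],0,0.5],[[0,0,0],0,0.5],[[0,0,-30],0,0.5],[[0,0,-70],0,0.5],[[0,0,-110],0,0.7]]'
python3 -m handwheel '[[[0,40,-30],0.12,1],[[0,80,-60],0.24,1],[[0,120,-60],0.36,1],[[0,160,-60],0.48,1],[[0,160,-60],0.6,1],[[0,160,-60],0.72,1],[[0,160,-60],0.8,1],[[0,160,-60],0.8,1]]'
python3 - <<'E'
from h import *
go(.544,.385,.15,20); jars()
E
```

```text
time: 12.73
position: [0.6021, -0.1488, 0.0123]
tool_rot: [0.441, 0.897, 0.0, 0.0]
wrist_force: [-0.5, 0.1, -1.0]
opening: 0.0487
time: 13.4
position: [0.6008, -0.1487, 0.122]
tool_rot: [0.441, 0.898, 0.0, -0.001]
wrist_force: [1.3, -0.5, 1.2]
opening: 0.0721
time: 14.07
position: [0.7285, -0.0503, 0.1815]
tool_rot: [0.757, 0.654, -0.0, -0.0]
wrist_force: [0.0, -0.2, 0.2]
opening: 0.0855
now [ 0.7285 -0.0503  0.1815] yaw 81.7 q7 -0.53 -> shift [ 404.  -245.6   31.5] turn 1.076 (alt half turn -2.065 ) z-only dz: 31.5 grip 0.0855
jar? [300. 184.] 26236 centre [ 0.7388 -0.0708] r 0.1578 zmed 0.0602 stripe None 0
jar? [539.  29.] 658 centre [0.9321 0.0519] r 0.0104 zmed 0.0621 stripe None 0
jar? [543. 206.] 1076 centre [ 0.9502 -0.088 ] r 0.0278 zmed 0.0677 stripe None 0
jar? [182. 331.] 384 centre [ 0.6145 -0.1579] r 0.0196 zmed 0.0643 stripe 27.3 108
```

```bash
python3 -m handwheel '[[[35,-21,0],0.12,1],[[70,-42,0],0.24,1],[[105,-64,0],0.36,1],[[140,-85,0],0.48,1],[[175,-106,0],0.6,1],[[210,-128,0],0.72,1],[[245,-149,0],0.84,1],[[280,-170,0],0.96,1]]'
python3 -m handwheel '[[[0,0,0],0.11,1],[[0,0,0],0.11,1],[[0,0,0],0.11,1]]'
python3 - <<'E'
from h import *
go(.544,.385,.15,20); jars()
E
```

```text
time: 14.78
position: [0.599, 0.2513, 0.1818]
tool_rot: [0.973, 0.23, 0.0, -0.0]
wrist_force: [0.8, 0.5, 0.2]
opening: 0.0851
time: 15.03
position: [0.6, 0.2497, 0.1817]
tool_rot: [0.984, 0.181, 0.0, 0.001]
wrist_force: [0.6, 0.2, -0.4]
opening: 0.085
now [0.6    0.2497 0.1817] yaw 20.8 q7 -1.95 -> shift [  -4.3 -146.4   31.5] turn 0.014 (alt half turn -3.127 ) z-only dz: 31.5 grip 0.085
jar? [275.  53.] 631 centre [0.7025 0.2943] r 0.01 zmed 0.0622 stripe None 0
jar? [550. 122.] 846 centre [0.7412 0.0711] r 0.0231 zmed 0.0602 stripe None 0
jar? [465. 134.] 604 centre [0.7016 0.1365] r 0.0143 zmed 0.0586 stripe None 0
jar? [104. 208.] 1835 centre [0.5435 0.3851] r 0.0237 zmed 0.0639 stripe -115.4 120
```

```bash
python3 -m handwheel '[[[-1,-40,8],0,1],[[-2,-80,16],0,1],[[-3,-120,24],0,1],[[-4.3,-146.4,31],0,1],[[-4.3,-146.4,31],0,1],[[-4.3,-146.4,31],0,1],[[-4.3,-146.4,31],0,1],[[-4.3,-146.4,31],0,1]]'
python3 - <<'E'
from h import *
go(.5435,.385,.011,20); jars()
E
```

```text
time: 15.75
position: [0.5467, 0.383, 0.1505]
tool_rot: [0.984, 0.177, 0.0, 0.001]
wrist_force: [0.1, -0.4, -0.8]
opening: 0.0854
now [0.5467 0.383  0.1505] yaw 20.4 q7 -2.19 -> shift [ -2.3  -3.2 139.5] turn 0.006 (alt half turn -3.135 ) z-only dz: 139.5 grip 0.0854
jar? [496.  43.] 819 centre [0.7031 0.2944] r 0.0103 zmed 0.0622 stripe None 0
jar? [277. 216.] 2200 centre [0.5443 0.3855] r 0.0238 zmed 0.0641 stripe -118.2 142
jar? [301. 354.] 1288 centre [0.433  0.3234] r 0.0236 zmed 0.0638 stripe None 0
```

```bash
python3 -m handwheel '[[[-1.5,-3.2,0],0,1],[[-1.5,-3.2,40],0,1],[[-1.5,-3.2,80],0,1],[[-1.5,-3.2,120],0,1],[[-1.5,-3.2,139.5],0,1],[[-1.5,-3.2,139.5],0,1],[[-1.5,-3.2,139.5],0,-1],[[-1.5,-3.2,139.5],0,-1]]'
python3 -m handwheel '[[[0,0,0],0,-1],[[0,0,0],0,-1],[[0,0,0],0,-1],[[0,0,0],0,-1],[[0,0,-30],0,-1],[[0,0,-70],0,-1],[[0,0,-110],0,-1],[[0,0,-110],0,-1]]'
python3 - <<'E'
from h import *
go(.609,-.0481,.12,134)
E
```

```text
time: 16.47
position: [0.5432, 0.389, 0.013]
tool_rot: [0.984, 0.178, 0.001, -0.001]
wrist_force: [-0.2, 0.5, 0.6]
opening: 0.0643
time: 17.13
position: [0.5451, 0.392, 0.131]
tool_rot: [0.984, 0.178, 0.006, -0.004]
wrist_force: [0.5, 1.8, 0.9]
opening: 0.0486
now [0.5451 0.392  0.131 ] yaw 20.5 q7 -2.21 -> shift [-94.3 434.6   7.6] turn -1.981 (alt half turn 1.16 ) z-only dz: 7.6 grip 0.0486
```

```bash
python3 -m handwheel '[[[-9,40,0],-0.12,-1],[[-17,80,0],-0.24,-1],[[-26,120,0],-0.36,-1],[[-34,160,0],-0.48,-1],[[-43,200,0],-0.6,-1],[[-51,240,0],-0.72,-1],[[-60,280,0],-0.84,-1],[[-68,320,0],-0.96,-1]]'
python3 -m handwheel '[[[0,0,0],-0.12,-1],[[0,0,0],-0.24,-1],[[0,0,0],-0.36,-1],[[0,0,0],-0.48,-1],[[0,0,0],-0.6,-1],[[0,0,0],-0.72,-1],[[0,0,0],-0.84,-1],[[0,0,0],-0.96,-1]]'
python3 -m handwheel '[[[0,0,0],-0.06,-1],[[0,0,0],-0.06,-1],[[0,0,0],-0.06,-1]]'
python3 - <<'E'
from h import *
go(.609,-.0481,.12,134)
E
```

```text
time: 17.8
position: [0.5909, 0.0626, 0.1223]
tool_rot: [0.789, 0.615, 0.001, 0.001]
wrist_force: [0.8, 0.6, -1.1]
opening: 0.0486
time: 18.47
position: [0.591, 0.0644, 0.1221]
tool_rot: [0.416, 0.909, 0.0, 0.001]
wrist_force: [0.1, -0.4, -0.6]
opening: 0.0483
time: 18.72
position: [0.5908, 0.0646, 0.1217]
tool_rot: [0.392, 0.92, 0.0, 0.001]
wrist_force: [-0.0, -0.0, -1.7]
opening: 0.0485
now [0.5908 0.0646 0.1217] yaw 133.8 q7 -0.11 -> shift [-93.9 -64.8   1.7] turn -0.004 (alt half turn 3.138 ) z-only dz: 1.7 grip 0.0485
```

```bash
python3 -m handwheel '[[[-33,-23,0],0,-1],[[-66,-46,0],0,-1],[[-94,-64.8,0],0,-1],[[-94,-64.8,0],0,-1],[[-94,-64.8,0],0,-1],[[-94,-64.8,0],0,-1],[[-94,-64.8,0],0,-1],[[-94,-64.8,0],0,-1]]'
python3 -m handwheel '[[[0,0,35],0,-1],[[0,0,70],0,-1],[[0,0,95],0,-1],[[0,0,106],0,-1],[[0,0,106],0,-1],[[0,0,106],0,-1]]'
python3 - <<'E'
from h import *
go(.609,-.0481,.0125,134)
E
```

```text
time: 19.38
position: [0.6091, -0.0463, 0.1216]
tool_rot: [0.39, 0.921, 0.0, 0.0]
wrist_force: [-0.2, 0.2, -1.3]
opening: 0.0486
time: 19.88
position: [0.6092, -0.0467, 0.0154]
tool_rot: [0.391, 0.921, 0.0, -0.0]
wrist_force: [-0.6, -0.3, -0.4]
opening: 0.0485
now [ 0.6092 -0.0467  0.0154] yaw 134.0 q7 -0.02 -> shift [-0.9 -1.1  2.9] turn 0.001 (alt half turn -3.141 ) z-only dz: 2.9 grip 0.0485
```

```bash
python3 -m handwheel '[[[-0.9,-1.1,2.9],0,-1],[[-0.9,-1.1,2.9],0,-1],[[-0.9,-1.1,2.9],0,-1],[[-0.9,-1.1,2.9],0,0.5],[[-0.9,-1.1,2.9],0,0.5],[[-0.9,-1.1,2.9],0,0.5],[[-0.9,-1.1,2.9],0,0.5],[[-0.9,-1.1,2.9],0,0.5]]'
python3 -m handwheel '[[[0,0,-30],0,0.5],[[0,0,-70],0,0.5],[[0,0,-110],0,1],[[38,10,-140],0.12,1],[[76,26,-140],0.24,1],[[114,39,-140],0.36,1],[[150,51,-140],0.48,1],[[188,63,-140],0.6,1]]'
python3 -m handwheel '[[[0,0,0],0.12,1],[[0,0,0],0.24,1],[[0,0,0],0.36,1],[[0,0,0],0.48,1],[[0,0,0],0.6,1],[[0,0,0],0.72,1],[[0,0,0],0.84,1],[[0,0,0],0.96,1]]'
python3 -m handwheel '[[[0,0,0],0.12,1],[[0,0,0],0.24,1],[[0,0,0],0.36,1],[[0,0,0],0.48,1],[[0,0,0],0.6,1],[[0,0,0],0.6,1],[[0,0,0],0.6,1]]'
python3 - <<'E'
from h import *
go(.433,.3235,.15,10); jars()
E
```

```text
time: 20.55
position: [0.6089, -0.0495, 0.0122]
tool_rot: [0.391, 0.92, -0.0, 0.0]
wrist_force: [-1.2, -0.2, -0.3]
opening: 0.064
time: 21.22
position: [0.5229, 0.1313, 0.1527]
tool_rot: [0.648, 0.761, 0.0, 0.0]
wrist_force: [0.6, 0.2, 0.3]
opening: 0.0858
time: 21.88
position: [0.5237, 0.1298, 0.1523]
tool_rot: [0.926, 0.377, 0.0, 0.0]
wrist_force: [0.7, 0.4, -1.0]
opening: 0.0856
time: 22.47
position: [0.5237, 0.1299, 0.1523]
tool_rot: [0.996, 0.091, 0.0, 0.0]
wrist_force: [-0.0, 0.5, 0.4]
opening: 0.0855
now [0.5237 0.1299 0.1523] yaw 10.4 q7 -2.01 -> shift [ -54.2 -206.8    2.2] turn 0.007 (alt half turn -3.134 ) z-only dz: 2.2 grip 0.0855
jar? [542. 142.] 1422 centre [ 0.6113 -0.0495] r 0.0235 zmed 0.064 stripe None 0
jar? [ 25. 279.] 1872 centre [0.4328 0.3223] r 0.0241 zmed 0.0638 stripe -150.9 101
```

```bash
python3 -m handwheel '[[[-10,-40,0],0,1],[[-20,-80,0],0,1],[[-30,-120,0],0,1],[[-40,-160,0],0,1],[[-54.2,-206.8,0],0,1],[[-54.2,-206.8,0],0,1],[[-54.2,-206.8,0],0,1],[[-54.2,-206.8,0],0,1]]'
python3 -m handwheel '[[[0,0,0],0,1],[[0,0,0],0,1]]'
python3 - <<'E'
from h import *
go(.433,.323,.011,10); jars()
E
```

```text
time: 23.18
position: [0.4337, 0.3237, 0.152]
tool_rot: [0.996, 0.091, -0.0, 0.0]
wrist_force: [0.3, -0.2, 0.5]
opening: 0.0854
time: 23.35
position: [0.4349, 0.3219, 0.152]
tool_rot: [0.996, 0.088, -0.0, 0.001]
wrist_force: [0.7, 0.5, -0.5]
opening: 0.0853
now [0.4349 0.3219 0.152 ] yaw 10.1 q7 -2.41 -> shift [ -1.7  -1.5 141. ] turn 0.001 (alt half turn -3.14 ) z-only dz: 141.0 grip 0.0853
jar? [280. 216.] 2169 centre [0.4325 0.3234] r 0.0238 zmed 0.064 stripe -148.8 144
```

```bash
python3 -m handwheel '[[[-1.9,-1.8,0],0,1],[[-1.9,-1.8,40],0,1],[[-1.9,-1.8,80],0,1],[[-1.9,-1.8,120],0,1],[[-1.9,-1.8,140.5],0,1],[[-1.9,-1.8,140.5],0,1],[[-1.9,-1.8,140.5],0,-1],[[-1.9,-1.8,140.5],0,-1]]'
python3 -m handwheel '[[[0,0,0],0,-1],[[0,0,0],0,-1],[[0,0,0],0,-1],[[0,0,0],0,-1],[[0,0,-30],0,-1],[[0,0,-70],0,-1],[[0,0,-110],0,-1],[[0,0,-110],0,-1]]'
python3 - <<'E'
from h import *
go(.6161,.0515,.12,155)
E
```

```text
time: 24.07
position: [0.4325, 0.3258, 0.0131]
tool_rot: [0.996, 0.089, 0.001, -0.001]
wrist_force: [0.4, 0.0, 0.7]
opening: 0.0637
time: 24.73
position: [0.4344, 0.3284, 0.13]
tool_rot: [0.996, 0.089, 0.005, -0.004]
wrist_force: [1.0, 1.1, -1.3]
opening: 0.0486
now [0.4344 0.3284 0.13  ] yaw 10.2 q7 -2.45 -> shift [129.7 304.7   9.6] turn -2.527 (alt half turn 0.614 ) z-only dz: 9.6 grip 0.0486
```

```bash
python3 -m handwheel '[[[13,30,0],-0.12,-1],[[26,61,0],-0.24,-1],[[39,92,0],-0.36,-1],[[52,122,0],-0.48,-1],[[65,152,0],-0.6,-1],[[78,183,0],-0.72,-1],[[91,213,0],-0.84,-1],[[104,244,0],-0.96,-1]]'
python3 -m handwheel '[[[0,0,0],-0.12,-1],[[0,0,0],-0.24,-1],[[0,0,0],-0.36,-1],[[0,0,0],-0.48,-1],[[0,0,0],-0.6,-1],[[0,0,0],-0.72,-1],[[0,0,0],-0.84,-1],[[0,0,0],-0.96,-1]]'
python3 -m handwheel '[[[0,0,0],-0.12,-1],[[0,0,0],-0.24,-1],[[0,0,0],-0.36,-1],[[0,0,0],-0.48,-1],[[0,0,0],-0.6,-1],[[0,0,0],-0.607,-1],[[0,0,0],-0.607,-1],[[0,0,0],-0.607,-1]]'
python3 - <<'E'
from h import *
go(.6161,.0515,.12,155)
E
```

```text
time: 25.4
position: [0.5784, 0.1016, 0.1233]
tool_rot: [0.841, 0.541, 0.001, 0.001]
wrist_force: [1.2, 1.0, -1.7]
opening: 0.0485
time: 26.07
position: [0.5777, 0.1028, 0.1231]
tool_rot: [0.496, 0.868, 0.0, 0.001]
wrist_force: [-0.1, 0.7, -1.6]
opening: 0.0484
time: 26.73
position: [0.5774, 0.1031, 0.1223]
tool_rot: [0.219, 0.976, -0.0, 0.0]
wrist_force: [-0.4, 0.8, -1.0]
opening: 0.0484
now [0.5774 0.1031 0.1223] yaw 154.7 q7 0.11 -> shift [-57.  -30.1   2.3] turn -0.005 (alt half turn 3.137 ) z-only dz: 2.3 grip 0.0484
```

```bash
python3 -m handwheel '[[[-28,-15,0],-0.005,-1],[[-57,-30,0],-0.005,-1],[[-57,-30,0],-0.005,-1],[[-57,-30,0],-0.005,-1],[[-57,-30,35],-0.005,-1],[[-57,-30,70],-0.005,-1],[[-57,-30,95],-0.005,-1],[[-57,-30,106],-0.005,-1]]'
python3 -m handwheel '[[[0,0,0],0,-1],[[0,0,0],0,-1]]'
python3 - <<'E'
from h import *
go(.6161,.0515,.0125,155)
E
```

```text
time: 27.4
position: [0.6141, 0.0518, 0.013]
tool_rot: [0.215, 0.977, -0.001, -0.002]
wrist_force: [-13.1, -6.5, 51.7]
opening: 0.0486
time: 27.57
position: [0.616, 0.0531, 0.0163]
tool_rot: [0.214, 0.977, 0.0, 0.0]
wrist_force: [0.3, 1.3, -2.0]
opening: 0.0486
now [0.616  0.0531 0.0163] yaw 155.3 q7 0.14 -> shift [-0.8 -1.5  3.8] turn 0.004 (alt half turn -3.137 ) z-only dz: 3.8 grip 0.0486
```

```bash
python3 -m handwheel '[[[-0.8,-1.5,1],0,-1],[[-0.8,-1.5,2],0,-1],[[-0.8,-1.5,3],0,-1],[[-0.8,-1.5,3],0,-1],[[-0.8,-1.5,3],0,0.5],[[-0.8,-1.5,3],0,0.5],[[-0.8,-1.5,3],0,0.5],[[-0.8,-1.5,3],0,0.5]]'
python3 -m handwheel '[[[0,0,-30],0,0.5],[[0,0,-70],0,0.5],[[0,0,-110],0,1],[[20,-32,-140],0.12,1],[[40,-64,-170],0.24,1],[[60,-96,-200],0.36,1],[[80,-128,-230],0.48,1],[[100,-160,-230],0.6,1]]'
python3 -m handwheel '[[[0,0,0],0.12,1],[[0,0,0],0.24,1],[[0,0,0],0.36,1],[[0,0,0],0.48,1],[[0,0,0],0.6,1],[[0,0,0],0.72,1],[[0,0,0],0.84,1],[[0,0,0],0.96,1]]'
python3 -m handwheel '[[[0,0,0],0.12,1],[[0,0,0],0.24,1],[[0,0,0],0.36,1],[[0,0,0],0.48,1],[[0,0,0],0.6,1],[[0,0,0],0.72,1],[[0,0,0],0.84,1],[[0,0,0],0.96,1]]'
python3 -m handwheel '[[[0,0,0],0.1,1],[[0,0,0],0.15,1],[[0,0,0],0.15,1],[[0,0,0],0.15,1]]'
python3 - <<'E'
from h import *
jars("w3.png"); rings(); go(.4655,-.0073,.15,0)
E
```

```text
time: 28.23
position: [0.6163, 0.0504, 0.0128]
tool_rot: [0.214, 0.977, 0.0, 0.0]
wrist_force: [0.2, 0.3, -0.2]
opening: 0.0642
time: 28.9
position: [0.4741, -0.0421, 0.2403]
tool_rot: [0.495, 0.869, 0.001, 0.002]
wrist_force: [1.1, -1.3, 1.2]
opening: 0.0856
time: 29.57
position: [0.4734, -0.043, 0.2378]
tool_rot: [0.841, 0.541, 0.0, 0.0]
wrist_force: [0.3, -0.8, -0.3]
opening: 0.0854
time: 30.23
position: [0.4735, -0.0429, 0.2377]
tool_rot: [0.996, 0.092, 0.0, 0.0]
wrist_force: [-0.2, -0.4, 0.4]
opening: 0.0857
time: 30.57
position: [0.4736, -0.0429, 0.2377]
tool_rot: [1.0, 0.021, 0.0, 0.0]
wrist_force: [-0.5, 0.2, -0.4]
opening: 0.0854
jar? [183.  22.] 1418 centre [0.6187 0.0482] r 0.0234 zmed 0.064 stripe None 0
jar? [299.  30.] 1708 centre [ 0.6121 -0.0508] r 0.0237 zmed 0.0642 stripe -2.1 123
jar? [414.  44.] 1713 centre [ 0.6053 -0.1513] r 0.0237 zmed 0.0643 stripe -3.1 120
jar? [522.  67.] 1704 centre [ 0.5936 -0.2525] r 0.0239 zmed 0.0642 stripe -4.2 110
rings [502 480 495 481] [ 0.6061 -0.0986 -0.0703] yaw -4.03 med 0.00101
[[0.6166, 0.0511], [0.6096, -0.0487], [0.6025, -0.1485], [0.5955, -0.2482]]
now [ 0.4736 -0.043   0.2376] yaw 2.4 q7 -1.77 -> shift [ -6.6 -36.   87.6] turn 0.042 (alt half turn -3.1 ) z-only dz: 87.6 grip 0.0853
```

View pics/w3.png

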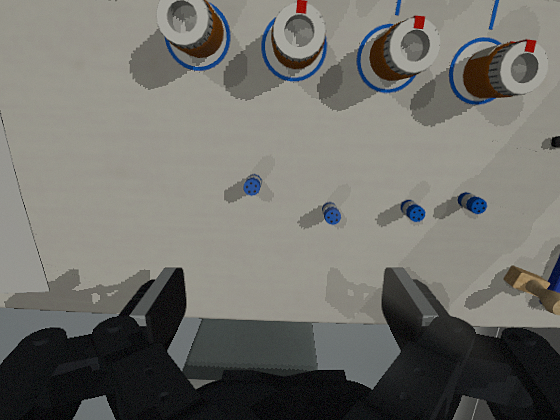

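All four jars stand inside their rings, with stripes at −2° to −4° against the reader's −4.1°. The cartridges are at about (252,185), (332,212), (413,210) and (472,203). Now the cartridges.

```bash
cat >> h.py <<'E'
def carts(fn=None,zlo=.026,zhi=.042):
    im,d,c,W=grab("wrist",fn); P=cloud(d,c,W); g=(P[...,2]>zlo)&(P[...,2]<zhi); n,l,st,ce=cv2.connectedComponentsWithStats(g.astype(np.uint8))
    for i in range(1,n):
        if not 80<st[i,4]<2500: continue
        q=P[l==i]; e,r=cv2.minEnclosingCircle(q[:,:2].astype(np.float32))
        if r<.014: print("cart?",ce[i].round(),st[i,4],np.array(e).round(4),"r",round(r,4),"zmed",np.median(q[:,2]).round(4))
E
python3 -m handwheel '[[[-6.6,-36,30],0,1],[[-6.6,-36,60],0,1],[[-6.6,-36,97],0,0.3],[[-6.6,-36,97],0,0.3],[[-6.6,-36,97],0,0.3],[[-6.6,-36,97],0,0.3],[[-6.6,-36,97],0,0.3]]'
python3 - <<'E'
from h import *
carts("w4.png"); go(.4655,-.0073,.014)
E
```

```text
time: 31.25
position: [0.467, -0.0075, 0.1425]
tool_rot: [1.0, 0.02, 0.002, 0.0]
wrist_force: [0.0, -0.2, -0.4]
opening: 0.0552
cart? [285. 208.] 408 [ 0.4656 -0.0095] r 0.0091 zmed 0.032
cart? [501. 242.] 424 [ 0.4429 -0.19  ] r 0.0095 zmed 0.0322
cart? [392. 246.] 382 [ 0.436  -0.0977] r 0.0092 zmed 0.0321
now [ 0.4669 -0.0076  0.1424] yaw 2.2 q7 -1.97 -> shift [ -1.8  -0.4 128.4] turn -0.0 (alt half turn -3.142 ) z-only dz: 128.4 grip 0.0559
```

```bash
python3 -m handwheel '[[[-1.4,1.6,40],0,0.3],[[-1.4,1.6,80],0,0.3],[[-1.4,1.6,110],0,0.3],[[-1.4,1.6,124],0,0.3],[[-1.4,1.6,128],0,0.3],[[-1.4,1.6,128],0,0.3],[[-1.4,1.6,128],0,-1],[[-1.4,1.6,128],0,-1]]'
python3 -m handwheel '[[[0,0,0],0,-1],[[0,0,0],0,-1],[[0,0,0],0,-1],[[0,0,0],0,-1],[[0,0,0],0,-1]]'
python3 -m handwheel '[[[0,0,-25],0,-1],[[0,0,-60],0,-1],[[0,0,-100],0,-1],[[0,0,-136],0,-1],[[0,0,-136],0,-1],[[0,0,-136],0,-1]]'
python3 - <<'E'
from h import *
im,d,c,W=grab("wrist","w5.png"); go(.6161,.0495,.15)
E
```

```text
time: 31.97
position: [0.4656, -0.0092, 0.0142]
tool_rot: [1.0, 0.02, 0.001, 0.0]
wrist_force: [0.3, 0.1, 0.4]
opening: 0.032
time: 32.38
position: [0.4653, -0.0093, 0.0141]
tool_rot: [1.0, 0.02, 0.001, 0.0]
wrist_force: [-1.2, -0.2, 9.9]
opening: 0.016
time: 32.88
position: [0.4656, -0.0094, 0.1512]
tool_rot: [1.0, 0.019, 0.003, 0.001]
wrist_force: [-0.1, -0.2, -0.8]
opening: 0.0158
now [ 0.4646 -0.0096  0.1497] yaw 2.2 q7 -1.97 -> shift [153.7 -53.2  -0. ] turn -0.0 (alt half turn -3.142 ) z-only dz: -0.0 grip 0.0158
```

View pics/w5.png

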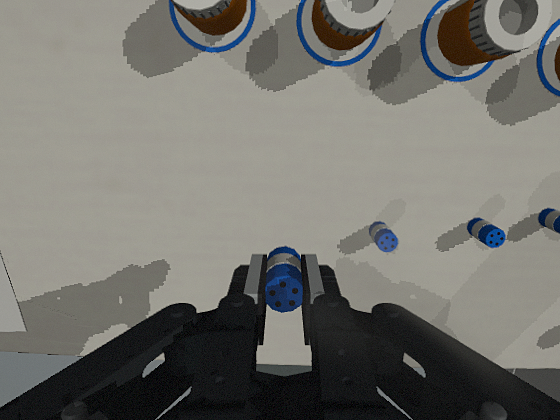

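The cartridge is gripped at its top and hangs straight. On to the bay 0 jar.

```bash
python3 -m handwheel '[[[38,-13,0],0,-1],[[76,-26,0],0,-1],[[115,-39,0],0,-1],[[154,-53,0],0,-1],[[154,-53,0],0,-1],[[154,-53,0],0,-1],[[154,-53,0],0,-1],[[154,-53,0],0,-1]]'
python3 - <<'E'
from h import *
im,P=jars("w6.png"); rings(); go(.6161,.0495,.064)
E
```

```text
time: 33.6
position: [0.6146, 0.0493, 0.1477]
tool_rot: [1.0, 0.02, -0.001, 0.0]
wrist_force: [-0.1, -0.8, -0.6]
opening: 0.0157
jar? [413.  36.] 22725 centre [ 0.7297 -0.0242] r 0.1101 zmed 0.0603 stripe None 0
jar? [155.  83.] 775 centre [0.7013 0.1355] r 0.0141 zmed 0.0585 stripe None 0
jar? [283. 208.] 2282 centre [0.6202 0.0495] r 0.0236 zmed 0.064 stripe -4.7 206
jar? [420. 223.] 2264 centre [ 0.6124 -0.0499] r 0.0235 zmed 0.0641 stripe -3.6 188
jar? [539. 238.] 1491 centre [ 0.6061 -0.1505] r 0.0238 zmed 0.064 stripe 4.5 73
rings [619 586 583   0] [ 0.6048 -0.0991 -0.0634] yaw -3.63 med 0.00096
[[0.6143, 0.0506], [0.608, -0.0492], [0.6016, -0.149], [0.5953, -0.2488]]
now [0.615  0.0491 0.1485] yaw 2.3 q7 -2.04 -> shift [ 1.2 -0.4 84.5] turn -0.0 (alt half turn -3.142 ) z-only dz: 84.5 grip 0.0157
```

View pics/w6.png

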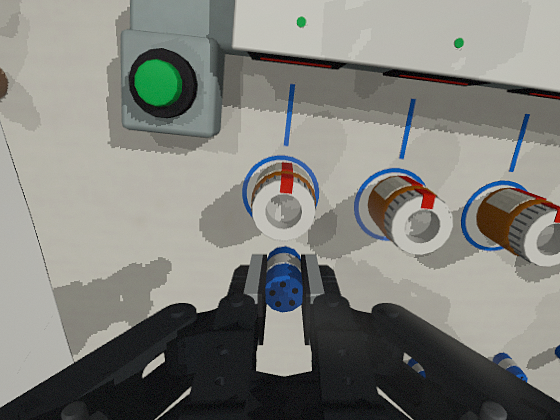

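```bash
python3 -m handwheel '[[[5.2,0,0],0,-1],[[5.2,0,30],0,-1],[[5.2,0,50],0,-1],[[5.2,0,60],0,-1],[[5.2,0,70],0,-1],[[5.2,0,79],0,-1],[[5.2,0,79],0,-1],[[5.2,0,79],0,-1]]'
python3 - <<'E'
from h import *
grab("wrist","w7.png"); go(.6202,.0495,.064)
E
```

```text
time: 34.37
position: [0.6214, 0.0502, 0.0698]
tool_rot: [1.0, 0.02, 0.0, -0.0]
wrist_force: [0.2, -0.4, 0.3]
opening: 0.0151
now [0.6217 0.0504 0.0703] yaw 2.3 q7 -2.1 -> shift [-1.6  0.8  6.3] turn -0.0 (alt half turn -3.142 ) z-only dz: 6.3 grip 0.0157
```

View pics/w7.png

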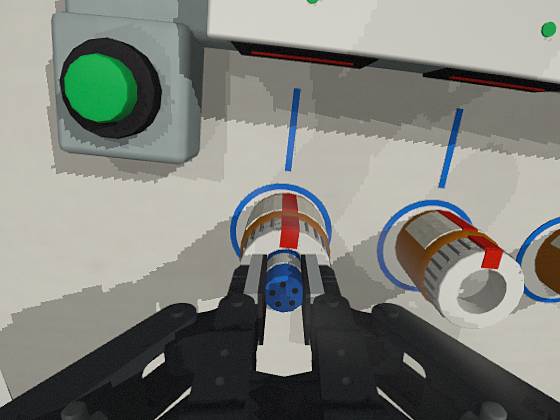

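```bash
python3 -m handwheel '[[[-1,0.5,3],0,-1],[[-1,0.5,5],0,-1],[[-1,0.5,5],0,-1],[[-1,0.5,5],0,0],[[-1,0.5,5],0,0],[[-1,0.5,5],0,0],[[-1,0.5,5],0,0],[[-1,0.5,5],0,0]]'
python3 -m handwheel '[[[0,0,-30],0,0],[[0,0,-70],0,0],[[0,0,-100],0,0.3],[[-38,28,-100],0,0.3],[[-76,56,-90],0,0.3],[[-114,84,-80],0,0.3],[[-152,112,-80],0,0.3],[[-190,140,-80],0,0.3]]'
python3 -m handwheel '[[[0,0,0],0,0.3],[[0,0,0],0,0.3],[[0,0,0],0,0.3]]'
python3 - <<'E'
from h import *
carts(); go(.436,-.0977,.014)
im,d,c,W=grab("top"); P=cloud(d,c,W); cv2.imwrite("pics/t2.png",cv2.resize(im[140:285,230:400],None,fx=4,fy=4,interpolation=cv2.INTER_CUBIC))
E
```

```text
time: 35.08
position: [0.6203, 0.0496, 0.0647]
tool_rot: [1.0, 0.02, 0.0, -0.0]
wrist_force: [-0.2, 0.2, 0.3]
opening: 0.0427
time: 35.75
position: [0.4569, -0.0804, 0.1447]
tool_rot: [1.0, 0.02, -0.0, 0.0]
wrist_force: [0.2, -1.1, -0.1]
opening: 0.0553
time: 36.0
position: [0.4598, -0.0794, 0.1457]
tool_rot: [1.0, 0.02, 0.001, -0.0]
wrist_force: [0.4, -0.0, -0.4]
opening: 0.0556
cart? [499. 218.] 431 [ 0.4549 -0.2567] r 0.0095 zmed 0.0321
cart? [417. 229.] 418 [ 0.4434 -0.1901] r 0.0094 zmed 0.032
cart? [305. 233.] 386 [ 0.4361 -0.0981] r 0.0088 zmed 0.032
now [ 0.4602 -0.0787  0.1457] yaw 2.3 q7 -1.83 -> shift [-25.2  18.  131.6] turn -0.0 (alt half turn -3.142 ) z-only dz: 131.6 grip 0.0554
```

View pics/t2.png

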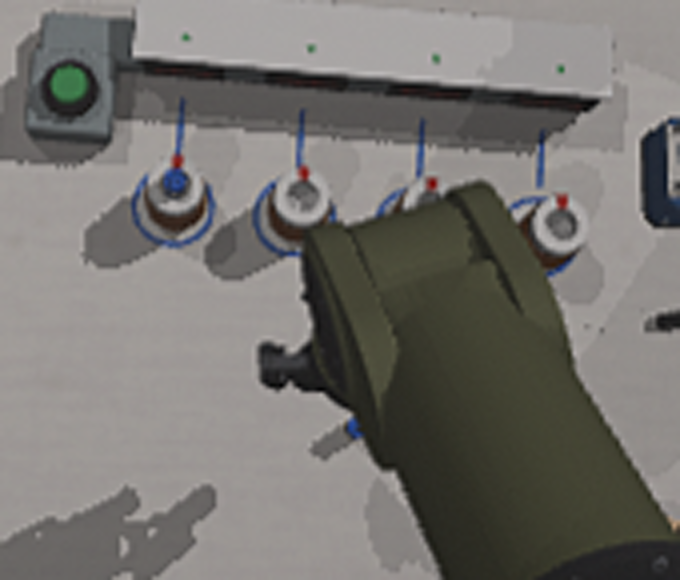

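```bash
python3 -m handwheel '[[[-24.9,18.4,0],0,0.3],[[-24.9,18.4,40],0,0.3],[[-24.9,18.4,80],0,0.3],[[-24.9,18.4,110],0,0.3],[[-24.9,18.4,127],0,0.3],[[-24.9,18.4,131],0,0.3],[[-24.9,18.4,131],0,0.3],[[-24.9,18.4,131],0,-1]]'
python3 -m handwheel '[[[0,0,0],0,-1],[[0,0,0],0,-1],[[0,0,0],0,-1],[[0,0,0],0,-1],[[0,0,0],0,-1],[[0,0,0],0,-1]]'
python3 -m handwheel '[[[0,0,-25],0,-1],[[0,0,-60],0,-1],[[0,0,-100],0,-1],[[0,0,-136],0,-1],[[39,-11,-136],0,-1],[[78,-22,-136],0,-1],[[116,-33,-136],0,-1],[[155,-44,-136],0,-1]]'
python3 -m handwheel '[[[15,-5,0],0,-1],[[15,-5,0],0,-1],[[15,-5,0],0,-1],[[15,-5,0],0,-1]]'
python3 - <<'E'
from h import *
jars(); go(.6124,-.0499,.0645)
E
```

```text
time: 36.77
position: [0.4359, -0.0979, 0.0147]
tool_rot: [1.0, 0.021, 0.0, -0.0]
wrist_force: [1.1, 1.0, 0.1]
opening: 0.0448
time: 37.27
position: [0.4358, -0.0989, 0.0155]
tool_rot: [1.0, 0.02, 0.001, 0.0]
wrist_force: [0.8, 1.5, 5.4]
opening: 0.0154
time: 37.93
position: [0.5894, -0.0492, 0.1518]
tool_rot: [1.0, 0.019, 0.001, 0.001]
wrist_force: [0.5, -0.3, 0.1]
opening: 0.0156
time: 38.27
position: [0.6015, -0.0437, 0.1504]
tool_rot: [1.0, 0.02, -0.0, 0.0]
wrist_force: [-0.3, -0.5, -0.5]
opening: 0.0155
jar? [368.  28.] 23994 centre [ 0.7178 -0.07  ] r 0.156 zmed 0.0602 stripe None 0
jar? [18. 60.] 679 centre [0.7012 0.1347] r 0.0141 zmed 0.0585 stripe None 0
jar? [154. 184.] 2496 centre [0.6199 0.0485] r 0.0234 zmed 0.0641 stripe -3.0 201
jar? [293. 200.] 2265 centre [ 0.6128 -0.0503] r 0.0238 zmed 0.064 stripe -4.3 204
jar? [431. 214.] 2312 centre [ 0.6058 -0.1508] r 0.0236 zmed 0.0641 stripe -3.5 181
jar? [543. 237.] 1194 centre [ 0.5928 -0.2495] r 0.0229 zmed 0.0639 stripe None 0
now [ 0.6014 -0.044   0.1505] yaw 2.2 q7 -1.91 -> shift [10.8  6.2 86. ] turn -0.0 (alt half turn -3.142 ) z-only dz: 86.0 grip 0.0153
```

```bash
python3 -m handwheel '[[[11,6.6,0],0,-1],[[11,6.6,30],0,-1],[[11,6.6,52],0,-1],[[11,6.6,62],0,-1],[[11,6.6,72],0,-1],[[11,6.6,81],0,-1],[[11,6.6,81],0,-1],[[11,6.6,81],0,-1]]'
python3 - <<'E'
from h import *
go(.6127,-.0502,.0645)
E
```

```text
time: 38.98
position: [0.614, -0.0493, 0.0696]
tool_rot: [1.0, 0.02, 0.0, -0.0]
wrist_force: [-0.6, 0.5, 0.9]
opening: 0.0156
now [ 0.614  -0.0493  0.0696] yaw 2.3 q7 -1.96 -> shift [-1.3  0.8  5.1] turn -0.0 (alt half turn -3.142 ) z-only dz: 5.1 grip 0.0156
```

```bash
python3 -m handwheel '[[[-1,0.5,3],0,-1],[[-1,0.5,5],0,-1],[[-1,0.5,5],0,-1],[[-1,0.5,5],0,0],[[-1,0.5,5],0,0],[[-1,0.5,5],0,0],[[-1,0.5,5],0,0],[[-1,0.5,5],0,0]]'
python3 -m handwheel '[[[0,0,-30],0,0],[[0,0,-70],0,0],[[0,0,-100],0,0.3],[[-32,25,-100],0,0.3],[[-64,50,-90],0,0.3],[[-96,75,-80],0,0.3],[[-128,100,-80],0,0.3],[[-160,125,-80],0,0.3]]'
python3 -m handwheel '[[[-15,8,0],0,0.3],[[-15,8,0],0,0.3],[[-15,8,0],0,0.3],[[-15,8,0],0,0.3]]'
python3 - <<'E'
from h import *
carts(); go(.4434,-.1901,.0145)
E
```

```text
time: 39.65
position: [0.613, -0.0498, 0.0642]
tool_rot: [1.0, 0.02, 0.0, -0.0]
wrist_force: [0.2, -0.1, -0.5]
opening: 0.0424
time: 40.32
position: [0.456, -0.1819, 0.1437]
tool_rot: [1.0, 0.02, -0.0, -0.0]
wrist_force: [1.2, -1.2, -0.4]
opening: 0.0556
time: 40.65
position: [0.4444, -0.1892, 0.1446]
tool_rot: [1.0, 0.02, 0.001, -0.0]
wrist_force: [0.0, 0.6, -0.2]
opening: 0.0556
cart? [370. 196.] 409 [ 0.4551 -0.2572] r 0.0089 zmed 0.032
cart? [284. 206.] 403 [ 0.4433 -0.1905] r 0.009 zmed 0.032
cart? [463. 306.] 177 [ 0.3563 -0.352 ] r 0.0074 zmed 0.0318
now [ 0.4447 -0.1888  0.1445] yaw 2.4 q7 -1.61 -> shift [ -1.5   1.3 130. ] turn -0.0 (alt half turn -3.142 ) z-only dz: 130.0 grip 0.0553
```

```bash
python3 -m handwheel '[[[-1.4,1.6,40],0,0.3],[[-1.4,1.6,80],0,0.3],[[-1.4,1.6,110],0,0.3],[[-1.4,1.6,126],0,0.3],[[-1.4,1.6,130],0,0.3],[[-1.4,1.6,130],0,0.3],[[-1.4,1.6,130],0,-1],[[-1.4,1.6,130],0,-1]]'
python3 -m handwheel '[[[0,0,0],0,-1],[[0,0,0],0,-1],[[0,0,0],0,-1],[[0,0,0],0,-1],[[0,0,0],0,-1]]'
python3 -m handwheel '[[[0,0,-25],0,-1],[[0,0,-60],0,-1],[[0,0,-100],0,-1],[[0,0,-136],0,-1],[[40,-8,-136],0,-1],[[80,-16,-136],0,-1],[[120,-24,-136],0,-1],[[155,-33,-136],0,-1]]'
python3 -m handwheel '[[[9,0,0],0,-1],[[9,0,0],0,-1],[[9,0,0],0,-1],[[9,0,0],0,-1]]'
python3 - <<'E'
from h import *
jars(); go(.6058,-.1508,.0645)
E
```

```text
time: 41.37
position: [0.4434, -0.1912, 0.0154]
tool_rot: [1.0, 0.02, 0.001, 0.0]
wrist_force: [0.4, 1.0, 0.7]
opening: 0.0323
time: 41.78
position: [0.443, -0.1916, 0.0156]
tool_rot: [1.0, 0.02, 0.001, 0.001]
wrist_force: [0.5, 0.4, 6.5]
opening: 0.0157
time: 42.45
position: [0.5978, -0.1527, 0.1518]
tool_rot: [1.0, 0.019, 0.001, 0.001]
wrist_force: [-0.1, -0.2, -0.2]
opening: 0.0151
time: 42.78
position: [0.6032, -0.1526, 0.1503]
tool_rot: [1.0, 0.02, -0.001, 0.0]
wrist_force: [-0.2, -0.4, 0.4]
opening: 0.0156
jar? [299.  31.] 30123 centre [ 0.7351 -0.1327] r 0.1686 zmed 0.0602 stripe None 0
jar? [550. 178.] 1496 centre [ 0.6447 -0.3495] r 0.0352 zmed 0.065 stripe None 0
jar? [ 16. 184.] 1840 centre [0.6198 0.0464] r 0.0236 zmed 0.0639 stripe -5.9 82
jar? [143. 195.] 2489 centre [ 0.6125 -0.0512] r 0.0235 zmed 0.0641 stripe -2.3 199
jar? [281. 211.] 2210 centre [ 0.6063 -0.1511] r 0.0236 zmed 0.0641 stripe -3.5 198
jar? [418. 231.] 2210 centre [ 0.594  -0.2527] r 0.024 zmed 0.0641 stripe -2.8 185
now [ 0.6032 -0.1528  0.1504] yaw 2.2 q7 -1.73 -> shift [ 2.8 -2.  85.9] turn -0.0 (alt half turn -3.142 ) z-only dz: 85.9 grip 0.0153
```

```bash
python3 -m handwheel '[[[2.4,-1.4,0],0,-1],[[2.4,-1.4,30],0,-1],[[2.4,-1.4,52],0,-1],[[2.4,-1.4,62],0,-1],[[2.4,-1.4,72],0,-1],[[2.4,-1.4,81],0,-1],[[2.4,-1.4,81],0,-1],[[2.4,-1.4,81],0,-1]]'
python3 -m handwheel '[[[0,0,3],0,-1],[[0,0,5],0,-1],[[0,0,5],0,-1],[[0,0,5],0,0],[[0,0,5],0,0],[[0,0,5],0,0],[[0,0,5],0,0],[[0,0,5],0,0]]'
python3 -m handwheel '[[[0,0,-30],0,0],[[0,0,-70],0,0],[[0,0,-100],0,0.3],[[-32,21,-100],0,0.3],[[-64,42,-90],0,0.3],[[-96,63,-80],0,0.3],[[-128,84,-80],0,0.3],[[-155,101,-80],0,0.3]]'
python3 -m handwheel '[[[0,0,0],0,0.3],[[0,0,0],0,0.3],[[0,0,0],0,0.3],[[0,0,0],0,0.3]]'
python3 - <<'E'
from h import *
carts(); go(.4551,-.2572,.0145)
E
```

```text
time: 43.5
position: [0.6071, -0.1503, 0.0695]
tool_rot: [1.0, 0.02, 0.0, -0.0]
wrist_force: [-0.2, 0.2, 0.8]
opening: 0.0152
time: 44.17
position: [0.6069, -0.1503, 0.0642]
tool_rot: [1.0, 0.02, -0.0, -0.0]
wrist_force: [-0.2, -0.0, -0.1]
opening: 0.043
time: 44.83
position: [0.4532, -0.2589, 0.1436]
tool_rot: [1.0, 0.019, -0.001, 0.0]
wrist_force: [-0.6, -1.0, 0.7]
opening: 0.0553
time: 45.17
position: [0.4574, -0.2565, 0.1445]
tool_rot: [1.0, 0.021, 0.001, -0.0]
wrist_force: [0.5, 0.7, -0.5]
opening: 0.0555
cart? [14.  9.] 404 [ 0.5929 -0.0614] r 0.0134 zmed 0.0333
cart? [549.  11.] 194 [ 0.6022 -0.4341] r 0.0134 zmed 0.0352
cart? [284. 208.] 403 [ 0.4552 -0.2574] r 0.009 zmed 0.032
now [ 0.4574 -0.2563  0.1444] yaw 2.4 q7 -1.51 -> shift [ -2.5   0.9 129.9] turn -0.0 (alt half turn -3.142 ) z-only dz: 129.9 grip 0.0552
```

```bash
python3 -m handwheel '[[[-2.3,1.1,40],0,0.3],[[-2.3,1.1,80],0,0.3],[[-2.3,1.1,110],0,0.3],[[-2.3,1.1,126],0,0.3],[[-2.3,1.1,130],0,0.3],[[-2.3,1.1,130],0,0.3],[[-2.3,1.1,130],0,-1],[[-2.3,1.1,130],0,-1]]'
python3 -m handwheel '[[[0,0,0],0,-1],[[0,0,0],0,-1],[[0,0,0],0,-1],[[0,0,0],0,-1],[[0,0,0],0,-1]]'
python3 -m handwheel '[[[0,0,-25],0,-1],[[0,0,-60],0,-1],[[0,0,-100],0,-1],[[0,0,-136],0,-1],[[40,0,-136],0,-1],[[80,0,-136],0,-1],[[120,0,-136],0,-1],[[138,0,-136],0,-1]]'
python3 -m handwheel '[[[0,0,0],0,-1],[[0,0,0],0,-1],[[0,0,0],0,-1],[[0,0,0],0,-1]]'
python3 - <<'E'
from h import *
jars(); go(.594,-.2527,.0645); rings()
E
```

```text
time: 45.88
position: [0.4551, -0.2586, 0.0155]
tool_rot: [1.0, 0.02, 0.001, 0.0]
wrist_force: [-0.6, 0.2, 0.0]
opening: 0.0324
time: 46.3
position: [0.4548, -0.2589, 0.0156]
tool_rot: [1.0, 0.02, 0.001, 0.001]
wrist_force: [0.4, 0.8, 5.3]
opening: 0.0158
time: 46.97
position: [0.5962, -0.2523, 0.1518]
tool_rot: [1.0, 0.02, 0.003, -0.0]
wrist_force: [0.4, 0.1, -0.9]
opening: 0.0154
time: 47.3
position: [0.5904, -0.2538, 0.1505]
tool_rot: [1.0, 0.019, -0.0, 0.0]
wrist_force: [-0.5, 0.1, -0.7]
opening: 0.0154
jar? [208.  21.] 14367 centre [ 0.7209 -0.1831] r 0.1164 zmed 0.0602 stripe None 0
jar? [482. 138.] 8573 centre [ 0.6442 -0.3986] r 0.0683 zmed 0.0637 stripe None 0
jar? [ 15. 177.] 1656 centre [ 0.6121 -0.0545] r 0.0235 zmed 0.0638 stripe -3.4 18
jar? [142. 187.] 2523 centre [ 0.6059 -0.1516] r 0.0238 zmed 0.0642 stripe -3.1 200
jar? [282. 210.] 2219 centre [ 0.5942 -0.2533] r 0.0236 zmed 0.0641 stripe -2.1 201
now [ 0.5905 -0.2539  0.1506] yaw 2.2 q7 -1.57 -> shift [ 3.6 -1.1 86. ] turn -0.0 (alt half turn -3.142 ) z-only dz: 86.0 grip 0.0156
rings [  0 635 618 611] [ 0.6048 -0.0974 -0.0716] yaw -4.1 med 0.00099
[[0.6156, 0.0522], [0.6084, -0.0475], [0.6012, -0.1473], [0.5941, -0.247]]
```

Jar 3 sits about 6 mm off its bay centre. I'll insert the cartridge, then recentre the jar by closing the jaws around it.

```bash
python3 -m handwheel '[[[3,-0.8,0],0,-1],[[3,-0.8,30],0,-1],[[3,-0.8,52],0,-1],[[3,-0.8,62],0,-1],[[3,-0.8,72],0,-1],[[3,-0.8,81],0,-1],[[3,-0.8,81],0,-1],[[3,-0.8,81],0,-1]]'
python3 -m handwheel '[[[0,0,3],0,-1],[[0,0,5],0,-1],[[0,0,5],0,-1],[[0,0,5],0,0],[[0,0,5],0,0],[[0,0,5],0,0],[[0,0,5],0,0],[[0,0,5],0,0]]'
python3 -m handwheel '[[[0,0,-30],0,0],[[0,0,-70],0,0],[[0,0,-70],0,1],[[-40,0,-100],0,1],[[-80,0,-130],0,1],[[-120,0,-160],0,1],[[-160,0,-180],0,1],[[-160,0,-180],0,1]]'
python3 -m handwheel '[[[0,-40,0],0,1],[[0,-80,0],0,1],[[0,-120,0],0,1],[[0,-120,0],0,1],[[0,-120,0],0,1],[[0,-120,0],0,1],[[0,-120,0],0,1]]'
python3 - <<'E'
from h import *
jars("w8.png"); rings(); go(.5948,-.2478,.15,-4)
E
```

```text
time: 48.07
position: [0.5949, -0.2522, 0.0694]
tool_rot: [1.0, 0.02, 0.0, -0.0]
wrist_force: [-0.3, -0.3, -0.3]
opening: 0.0157
time: 48.73
position: [0.5947, -0.2523, 0.0642]
tool_rot: [1.0, 0.02, 0.0, 0.0]
wrist_force: [-1.0, -0.3, -0.2]
opening: 0.0427
time: 49.4
position: [0.4325, -0.2586, 0.2458]
tool_rot: [1.0, 0.02, -0.0, 0.001]
wrist_force: [0.2, -0.8, 0.5]
opening: 0.0854
time: 49.98
position: [0.4301, -0.1399, 0.2441]
tool_rot: [1.0, 0.019, -0.0, 0.0]
wrist_force: [-0.2, -0.7, -0.0]
opening: 0.0853
jar? [304.   6.] 520 centre [ 0.5949 -0.1523] r 0.0204 zmed 0.0642 stripe None 0
jar? [418.  17.] 1295 centre [ 0.5914 -0.2529] r 0.0232 zmed 0.0643 stripe None 0
jar? [479. 262.] 442 centre [ 0.3549 -0.3525] r 0.0124 zmed 0.0684 stripe None 0
rings [315 383 424 365] [ 0.6068 -0.0983 -0.0687] yaw -3.94 med 0.00096
[[0.6171, 0.0514], [0.6102, -0.0484], [0.6033, -0.1482], [0.5965, -0.2479]]
now [ 0.43   -0.1399  0.2439] yaw 2.2 q7 -1.57 -> shift [160.7 114.1  93.8] turn 0.108 (alt half turn -3.034 ) z-only dz: 93.8 grip 0.0855
```

View pics/w8.png

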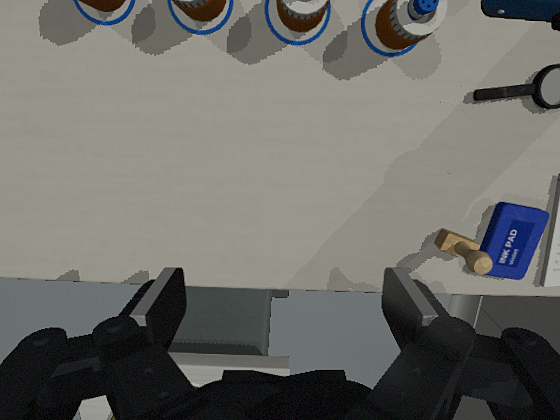

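```bash
python3 -m handwheel '[[[40,28,10],0,1],[[80,56,20],0,1],[[120,84,40],0,1],[[160,114,60],0,1],[[160,114,90],0,1],[[160,114,90],0,1],[[160,114,90],0,1],[[160,114,90],0,1]]'
python3 -m handwheel '[[[0,0,0],0,1],[[0,0,0],0,1]]'
python3 - <<'E'
from h import *
jars(); go(.594,-.2478,.017)
E
```

```text
time: 50.75
position: [0.5938, -0.2466, 0.1527]
tool_rot: [1.0, 0.019, -0.001, -0.001]
wrist_force: [-0.3, 1.0, -0.6]
opening: 0.0851
time: 50.92
position: [0.5945, -0.2458, 0.1559]
tool_rot: [1.0, 0.02, 0.001, 0.0]
wrist_force: [1.3, -0.5, 1.3]
opening: 0.0855
jar? [210.  25.] 17708 centre [ 0.7253 -0.176 ] r 0.1235 zmed 0.0602 stripe None 0
jar? [485. 144.] 7906 centre [ 0.6437 -0.3961] r 0.0663 zmed 0.0637 stripe None 0
jar? [ 24. 179.] 2318 centre [ 0.6126 -0.0519] r 0.0239 zmed 0.0641 stripe -1.2 194
jar? [156. 191.] 2326 centre [ 0.606  -0.1526] r 0.0235 zmed 0.0641 stripe 0.2 193
jar? [272. 207.] 2273 centre [ 0.5976 -0.2387] r 0.0239 zmed 0.0641 stripe -2.5 191
now [ 0.5945 -0.246   0.156 ] yaw 2.3 q7 -1.6 -> shift [ -0.8   1.7 139. ] turn -0.0 (alt half turn -3.142 ) z-only dz: 139.0 grip 0.0852
```

```bash
python3 -m handwheel '[[[0,0,0],0,1],[[0,0,0],0,1],[[0,0,0],0,1]]'
python3 - <<'E'
from h import *
jars("w9.png"); rings(); go(.594,-.2478,.017)
E
```

```text
time: 51.22
position: [0.5944, -0.2463, 0.155]
tool_rot: [1.0, 0.02, 0.0, 0.0]
wrist_force: [-0.6, -0.1, -0.0]
opening: 0.0856
jar? [210.  24.] 17567 centre [ 0.7256 -0.1767] r 0.1231 zmed 0.0601 stripe None 0
jar? [485. 143.] 7939 centre [ 0.6443 -0.3964] r 0.0665 zmed 0.0636 stripe None 0
jar? [ 23. 179.] 2291 centre [ 0.6127 -0.0519] r 0.0239 zmed 0.0641 stripe -1.4 199
jar? [155. 192.] 2340 centre [ 0.606  -0.1521] r 0.0236 zmed 0.0641 stripe -1.7 192
jar? [272. 207.] 2303 centre [ 0.5979 -0.238 ] r 0.0236 zmed 0.0641 stripe -4.2 190
rings [  0 608 624 503] [ 0.6048 -0.0969 -0.0715] yaw -4.1 med 0.00095
[[0.6155, 0.0527], [0.6084, -0.047], [0.6012, -0.1468], [0.5941, -0.2465]]
now [ 0.5944 -0.2463  0.1546] yaw 2.3 q7 -1.6 -> shift [ -0.5   1.5 137.6] turn -0.0 (alt half turn -3.142 ) z-only dz: 137.6 grip 0.0851
```

View pics/w9.png

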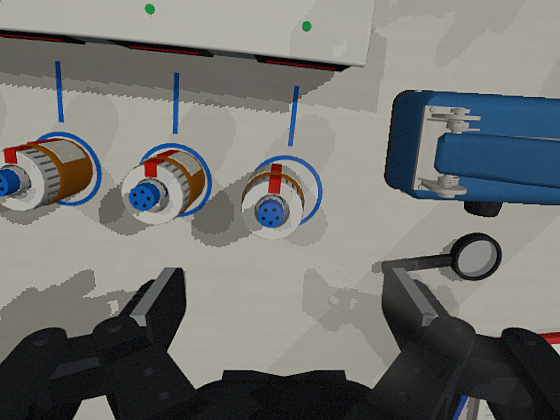

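Jar 3 has been knocked about 14 mm in +y since the previous look, though it's still upright with its cartridge. I'll grip it, lift slightly, shift it back and set it down.

```bash
python3 -m handwheel '[[[1.9,-7.7,0],0,1],[[1.9,-7.7,40],0,1],[[1.9,-7.7,80],0,1],[[1.9,-7.7,115],0,1],[[1.9,-7.7,133],0,1],[[1.9,-7.7,137],0,1],[[1.9,-7.7,137],0,1],[[1.9,-7.7,137],0,-1]]'
python3 -m handwheel '[[[0,0,0],0,-1],[[0,0,0],0,-1],[[0,0,0],0,-1],[[0,0,0],0,-1],[[0,0,0],0,-1],[[0,0,-4],0,-1],[[0,0,-8],0,-1],[[0,0,-8],0,-1]]'
python3 - <<'E'
from h import *
go(.5948,-.2478,.018)
E
```

```text
time: 51.98
position: [0.5971, -0.2379, 0.0184]
tool_rot: [1.0, 0.02, 0.001, -0.0]
wrist_force: [0.4, -0.2, 0.8]
opening: 0.0755
time: 52.65
position: [0.5966, -0.2387, 0.0265]
tool_rot: [1.0, 0.02, 0.001, 0.0]
wrist_force: [0.6, -0.1, -1.0]
opening: 0.0484
now [ 0.5966 -0.2387  0.0265] yaw 2.3 q7 -1.71 -> shift [-2.1  9.   8.6] turn -0.0 (alt half turn -3.142 ) z-only dz: 8.6 grip 0.0484
```

```bash
python3 -m handwheel '[[[-1.2,9,0],0,-1],[[-1.2,9,0],0,-1],[[-1.2,9,0],0,-1],[[-1.2,9,4],0,-1],[[-1.2,9,7],0,-1],[[-1.2,9,8],0,-1],[[-1.2,9,8],0,-1],[[-1.2,9,8],0,-1]]'
python3 -m handwheel '[[[0,0,0],0,0.5],[[0,0,0],0,0.5],[[0,0,0],0,0.5],[[0,0,0],0,0.5],[[0,0,-30],0,0.5],[[0,0,-70],0,0.5],[[0,0,-110],0,0.7],[[0,0,-135],0,1]]'
python3 -m handwheel '[[[0,0,0],0,1],[[0,0,0],0,1],[[0,0,0],0,1],[[0,0,0],0,1]]'
python3 - <<'E'
from h import *
jars(); rings(); go(.70,.13,.2)
E
```

```text
time: 53.32
position: [0.5953, -0.2476, 0.0194]
tool_rot: [1.0, 0.02, 0.0, 0.001]
wrist_force: [-6.8, 0.1, 19.3]
opening: 0.0486
time: 53.98
position: [0.5964, -0.2471, 0.1557]
tool_rot: [1.0, 0.02, 0.002, 0.0]
wrist_force: [0.8, -0.1, 0.6]
opening: 0.0826
time: 54.32
position: [0.5942, -0.2475, 0.1504]
tool_rot: [1.0, 0.02, -0.001, -0.0]
wrist_force: [-0.3, -0.7, -0.8]
opening: 0.0855
jar? [211.  24.] 16899 centre [ 0.724  -0.1792] r 0.1205 zmed 0.0602 stripe None 0
jar? [486. 143.] 8001 centre [ 0.6442 -0.3967] r 0.0666 zmed 0.0636 stripe None 0
jar? [ 20. 180.] 2159 centre [ 0.6124 -0.0527] r 0.0238 zmed 0.064 stripe -0.9 178
jar? [151. 192.] 2443 centre [ 0.606  -0.1521] r 0.0235 zmed 0.0641 stripe -1.6 204
jar? [284. 211.] 2375 centre [ 0.5959 -0.2478] r 0.0238 zmed 0.0641 stripe -5.0 202
rings [  0 628 634 624] [ 0.6048 -0.0973 -0.0729] yaw -4.18 med 0.00101
[[0.6157, 0.0523], [0.6084, -0.0474], [0.6011, -0.1472], [0.5939, -0.2469]]
now [ 0.5945 -0.2474  0.1506] yaw 2.3 q7 -1.6 -> shift [ 120.4 -372.9  -49.3] turn -0.0 (alt half turn -3.142 ) z-only dz: -49.3 grip 0.0853
```

```bash
python3 -m handwheel '[[[0,-38,-30],0,-1],[[0,-76,-30],0,-1],[[0,-114,-30],0,-1],[[0,-152,-30],0,-1],[[0,-190,-30],0,-1],[[0,-228,-30],0,-1],[[0,-266,-30],0,-1],[[0,-304,-30],0,-1]]'
python3 -m handwheel '[[[20,-30,0],0,-1],[[40,-60,0],0,-1],[[60,-75,0],0,-1],[[60,-75,0],0,-1],[[60,-75,0],0,-1],[[60,-75,0],0,-1],[[60,-75,0],0,-1]]'
python3 - <<'E'
from h import *
im,d,c,W=grab("top"); P=cloud(d,c,W); cv2.imwrite("pics/t3.png",cv2.resize(im[125:285,185:395],None,fx=3.7,fy=3.7,interpolation=cv2.INTER_CUBIC))
hsv=cv2.cvtColor(im,cv2.COLOR_BGR2HSV); m=(hsv[...,0]>95)&(hsv[...,0]<130)&(hsv[...,1]>60)&(np.abs(P[...,2])<.012); m[:183]=0;m[215:]=0;m[:,:255]=0;m[:,380:]=0
ys,xs=np.where(m); p=ray(np.c_[xs,ys],c,W,0)[:,:2]
f=lambda v:np.abs(np.linalg.norm(p[:,None]-cen(v)[None],axis=2)-.033).min(1)
p=p[f(V0)<.01]; r=least_squares(f,V0,loss="cauchy",f_scale=.002); print(r.x,len(p),cen(r.x).round(4).tolist())
g=(P[...,2]>.05)&(P[...,2]<.09); g[:160]=0; g[280:]=0; g[:,:200]=0; g[:,385:]=0
n,l,st,ce=cv2.connectedComponentsWithStats(g.astype(np.uint8))
for i in range(1,n):
    if 40<st[i,4]<400: q=P[l==i]; k=q[(q[:,2]>.06)&(q[:,2]<.07)]; print(ce[i].round(1),st[i,4],np.array(cv2.minEnclosingCircle(k[:,:2].astype(np.float32))[0]).round(4),q.mean(0).round(4))
jars(); go(.6993,.1355,.1)
E
```

```text
time: 55.08
position: [0.5824, 0.0579, 0.1814]
tool_rot: [1.0, 0.02, -0.001, 0.0]
wrist_force: [0.2, 1.0, 0.1]
opening: -0.0
time: 55.67
position: [0.6395, 0.1322, 0.1816]
tool_rot: [1.0, 0.019, -0.001, 0.001]
wrist_force: [0.6, -0.5, 0.8]
opening: -0.0
[ 0.60627348 -0.09763872 -0.0700181 ] 81 [[0.6168, 0.052], [0.6098, -0.0478], [0.6028, -0.1475], [0.5958, -0.2473]]
[363.4 161.3] 153 [ 0.7075 -0.2258] [ 0.7053 -0.2353  0.0593]
[336.8 191.4] 174 [ 0.605 -0.149] [ 0.6039 -0.1483  0.0667]
[367.5 195.3] 178 [ 0.5946 -0.2457] [ 0.5935 -0.2441  0.0664]
jar? [46. 11.] 920 centre [0.7792 0.3103] r 0.0183 zmed 0.0652 stripe None 0
jar? [456.  68.] 17792 centre [ 7.466e-01 -7.000e-04] r 0.0895 zmed 0.0603 stripe None 0
jar? [ 75. 116.] 544 centre [0.7026 0.2937] r 0.0103 zmed 0.0619 stripe None 0
jar? [281. 124.] 625 centre [0.7016 0.1355] r 0.0142 zmed 0.0586 stripe None 0
jar? [380. 227.] 1792 centre [0.6201 0.0496] r 0.0238 zmed 0.0641 stripe -5.2 145
jar? [492. 239.] 1789 centre [ 0.6127 -0.0494] r 0.0241 zmed 0.0643 stripe -5.0 137
now [0.6398 0.1322 0.1821] yaw 2.2 q7 -2.16 -> shift [59.6 -1.1 82.1] turn -0.0 (alt half turn -3.142 ) z-only dz: 82.1 grip 0.0001
```

View pics/t3.png

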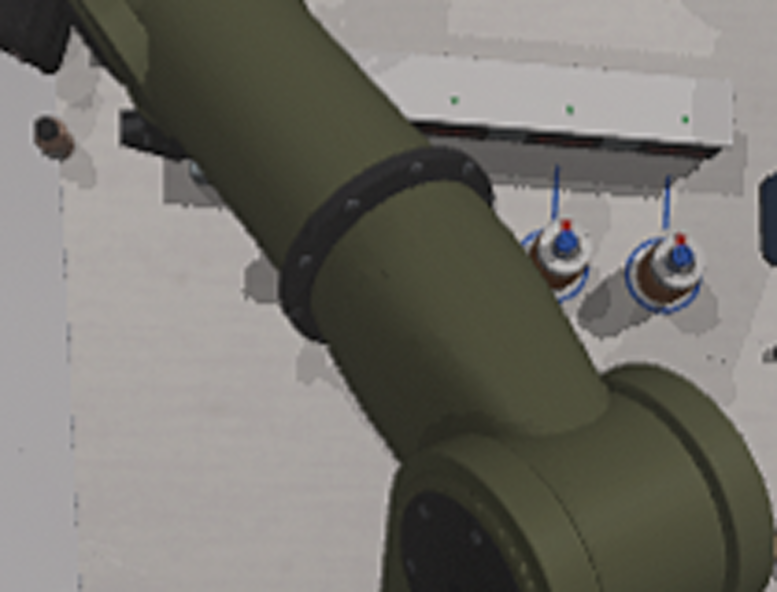

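Top view: jars 2 and 3 stand in their rings with cartridges seated, about 2–3 mm off centre. The wrist view confirms jars 0 and 1. Now the button.

```bash
python3 -m handwheel '[[[30,-1,10],0,-1],[[59.8,-1,30],0,-1],[[59.8,-1,65],0,-1],[[59.8,-1,100],0,-1],[[59.8,-1,108],0,-1],[[59.8,-1,108],0,-1],[[59.8,-1,108],0,-1],[[59.8,-1,108],0,-1]]'
python3 - <<'E'
from h import *
grab("wrist","w10.png"); go(.6995,.1355,.0525)
E
```

```text
time: 56.43
position: [0.7009, 0.1374, 0.0771]
tool_rot: [1.0, 0.02, 0.002, -0.001]
wrist_force: [0.1, 0.5, 0.6]
opening: -0.0004
now [0.701  0.1375 0.0772] yaw 2.3 q7 -2.18 -> shift [-1.7  2.  24.7] turn -0.0 (alt half turn -3.142 ) z-only dz: 24.7 grip -0.0001
```

View pics/w10.png

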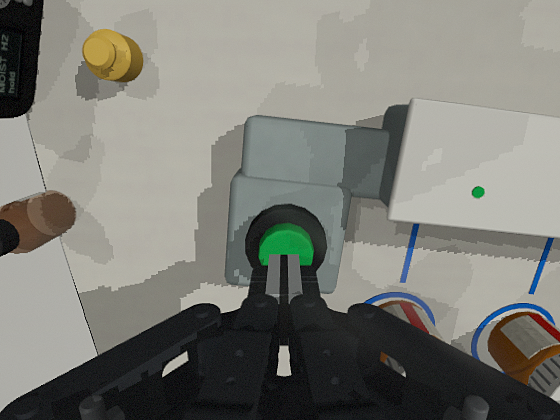

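```bash
python3 -m handwheel '[[[-1.7,2,8],0,-1],[[-1.7,2,14],0,-1],[[-1.7,2,17],0,-1],[[-1.7,2,19],0,-1],[[-1.7,2,21],0,-1],[[-1.7,2,23],0,-1],[[-1.7,2,24.5],0,-1],[[-1.7,2,24.5],0,-1]]'
python3 -m handwheel '[[[0,0,1],0,-1],[[0,0,1],0,-1],[[0,0,1],0,-1]]'
python3 -m handwheel '[[[0,0,1],0,-1],[[0,0,1],0,-1],[[0,0,1],0,-1]]'
```

```text
time: 57.15
position: [0.6981, 0.1344, 0.052]
tool_rot: [1.0, 0.02, 0.0, 0.001]
wrist_force: [-6.0, -4.2, 17.1]
opening: 0.0
time: 57.4
position: [0.6982, 0.1344, 0.0519]
tool_rot: [1.0, 0.02, 0.001, 0.001]
wrist_force: [-8.3, -5.1, 22.9]
opening: -0.0
time: 57.65
position: [0.6982, 0.1344, 0.0518]
tool_rot: [1.0, 0.02, 0.001, 0.001]
wrist_force: [-9.7, -6.3, 28.3]
opening: 0.0
```

The force climbs from 17 to 28 N with no further travel, so the button is bottomed. I'll release it and retreat upward, then check everything.

```bash
python3 -m handwheel '[[[0,0,-10],0,-1],[[0,0,-40],0,-1],[[0,0,-80],0,-1],[[0,0,-120],0,-1],[[-40,0,-150],0,-1],[[-80,0,-180],0,-1],[[-120,0,-180],0,-1],[[-160,0,-180],0,-1]]'
python3 -m handwheel '[[[-40,30,0],0,-1],[[-80,60,0],0,-1],[[-100,100,0],0,-1],[[-100,140,0],0,-1],[[-100,180,0],0,-1],[[-100,180,0],0,-1],[[-100,180,0],0,-1],[[-100,180,0],0,-1]]'
python3 - <<'E'
from h import *
jars("w11.png"); rings(); im,d,c,W=grab("scene"); cv2.imwrite("pics/s2.png",cv2.resize(im[130:290,120:440],None,fx=2.5,fy=2.5))
print(ctrl.sense()["time"])
E
```

```text
time: 58.32
position: [0.5485, 0.1301, 0.2291]
tool_rot: [1.0, 0.02, 0.002, -0.001]
wrist_force: [0.0, 0.1, 0.9]
opening: 0.0001
time: 58.98
position: [0.4563, -0.0551, 0.2272]
tool_rot: [1.0, 0.019, 0.0, -0.0]
wrist_force: [-0.3, 1.3, 0.0]
opening: -0.0001
jar? [165.  10.] 756 centre [0.6115 0.0483] r 0.0218 zmed 0.064 stripe None 0
jar? [285.  18.] 1075 centre [ 0.6108 -0.0505] r 0.0235 zmed 0.0641 stripe None 0
jar? [404.  25.] 1698 centre [ 0.605  -0.1514] r 0.0237 zmed 0.0643 stripe None 3
jar? [512.  41.] 1984 centre [ 0.5952 -0.2478] r 0.024 zmed 0.0643 stripe -2.9 127
rings [463 501 543 528] [ 0.6063 -0.0986 -0.0716] yaw -4.1 med 0.00101
[[0.6171, 0.051], [0.6099, -0.0488], [0.6028, -0.1485], [0.5956, -0.2483]]
59.1333
```

View pics/s2.png

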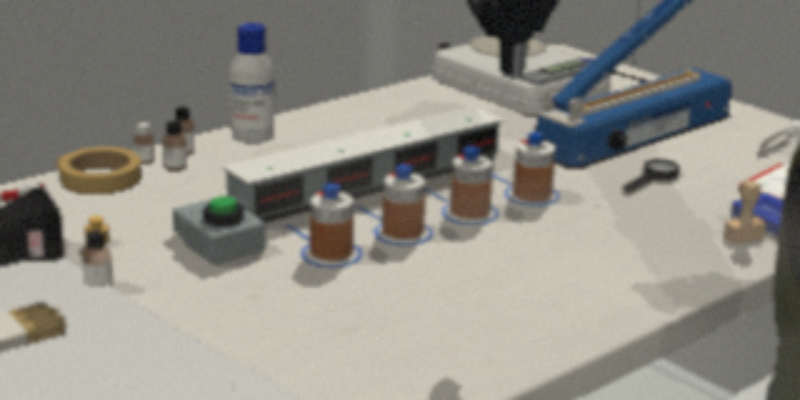

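All four jars stand upright on their rings with cartridges seated. The button is back up, and the stamp and vial haven't moved. Handing in.

```bash
python3 -c "
from rig import ctrl
print(ctrl.hand_in())"
```

```text
the job is handed in; nothing more can be done
None
```

The job is handed in at about 59 s of robot time. All four jars stand upright in their own bays with stripes facing the windows and one cartridge in each lid, and the green button was pressed and let go. The hand-in gave no verdict.

**Last checks**
- **Position:** after the press, jar 3 is within about 1–2 mm of its bay centre. Jars 0, 1 and 2 are about 2–4 mm off. The camera views disagree by roughly 2 mm between angles, and I left those three as they were.
- **Stripes:** the stripes read about −1° to −5° against the reader's −4.1°. The clearest views of each jar were mostly within 2° of it. After the press only jar 3's stripe could be read (−2.9°).
- **Cartridges:** all four are in their lid wells in the final picture, with no spare left over.
- **Button:** it bottomed, with the force climbing from 17 to 28 N without further travel, and it stands back up in the final picture.
- **Stamp and vial:** the arm was never near the stamp and passed only well above the vial. Both look untouched in the final picture.

**What went wrong on the way**
- **Jar 3:** it was knocked about 14 mm aside partway through. I noticed, regripped it with its cartridge in, and recentred it before pressing the button.
- **Jar 0:** it touched down hard once, with a brief 52 N at the wrist against the 120 N limit. It showed no visible harm.

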